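Sort the ratchet clamps and start the curing station

ROBOT

A 7-joint arm with a two-finger parallel gripper is mounted at the origin on a cart in front of the work surface, level with it; the furniture and walls round the work are solid. World frame = base frame: x ahead of the robot, y to its left, z up, the work surface at z = 0. Lengths are in m, angles in rad, forces in N, time in s.
With the tool pointing down it reaches from about 0.35 to 0.9 m from the base axis. Payload 8.1 kg.
Tool frame: the origin (TCP) lies on the centre line of the jaws, within the pads' length; the fingertips stand 19 mm ahead of it and the grasp point (between the pads) is the TCP; z points along the fingers, y is the direction in which the jaws open and shut (so a half turn about z gives the same grasp; the last joint's range is limited). The gripper opens to 92 mm and grips with 3 to 60 N. Pads are 19 mm wide; open, the fingers measure 130 mm over their backs; the gripper's body (75 mm by 190 mm) begins 47 mm behind the grasp point.
Start: joints at [1.076, 0.434, 0.025, 1.573, -0.012, 1.134, -0.075], TCP at [0.239, -0.578, 0.246] pointing down, gripper open.
Joint ranges: [-2.62, 2.62], [-0.44, 2.09], [-1.27, 1.32], [0.08, 2.57], [-1.32, 4.46], [0.12, 2], [-2.74, 2.74]. Speed limits (rad/s): [2.22, 2.22, 3.01, 3.01, 3.14, 3.14, 3.14].

INTERFACE

Orientations are given as a rotation vector (axis times angle).
In Python, from cell import monitor, imaging, workorder, outline_of gives the robot as it stands.
- The arm moves only by the tool move_arm, never from a script. Its argument "series" is a list of rows, each a list of 6 numbers: the shift along the world's x, y, z in cm, then the turn, a rotation vector about the world's x, y, z in degrees. A call has 1 to 8 rows; each row shifts and turns the commanded pose from where the row before left it; what a row does not reach is not made up. A row lasts 1/10 s, in which the tool goes at most 50 mm and 8.59 degrees, less where a joint would pass 70% of its speed; a pose out of reach is approached as far as the arm can. A call with a gripper value outside its range is refused whole. "grip" is the opening, from 0 (shut) to 1 (fully open), set as the call begins (left out, the last holds). The fingers move at their own pace and stop on an object; "force" is the grip in N (left out, the last holds). Time passes only in rows, so rows that do not move let the fingers close. It gives the time, the measured TCP pose, the force and the opening at its end, in the units of the state.
- monitor.observe(): the state, without advancing time (a new reading comes with each control period).
- imaging.get_image(name): name is "scene" or "side" or "wrist"; returns a dict with "color" (400x640x3 uint8, red, green, blue), "fx", "fy", "cx", "cy" (pixels), "rvec" (rotation vector, rad) and "tvec" (3), from world to camera coordinates, as OpenCV has them; the wrist camera has in their place "mount" (4x4, takes a point from camera to tool coordinates, whose origin is the TCP and whose axes are the flange's). Camera axes: x right, y down, z forward; pixel columns grow to the right and rows downward; lengths in m; the calibration is good to about 2 mm. A picture is of the moment at which its call begins: read the wrist's pose just before it. There is no depth.
- workorder.sign_off(): hands the job in, once; it reports no verdict.
Trained networks look in the newest picture that a camera, given by its name, has taken for a name from the list of things; names that differ only in an ending like _2 or _b are one class to them, and where a whole thing is asked for, a point or a joint stands for the part that bears it (a point fixed in the world has none). Each returns a list of dicts, best first, with "p" (0 to 1); they miss things now and then, are a little off and sometimes report something else, mostly with a low value. They report only what shows in the picture. A call takes as long as a camera call.
- outline_of(camera, thing): "mask" (400x640 bool, what is visible of it) and "rect" ([left, top, width, height] in pixels, round what is visible of it).
The state is a dict: "clock": time; "joints": joint angles; "dq": joint speeds; "joint_efforts": joint torques, N m; "position": TCP position; "ee_rot": TCP orientation; "force": force on the tool from outside, world axes, zero at the start; "ft_torque": the same for the moment, N m; "width": opening from 0.0 (shut) to 1.0 (fully open).
Only numpy, scipy, OpenCV 4.12 (cv2) and the standard library are available. Lean on these libraries where they do the work, as an engineer would, in place of code of your own. Each camera call takes 0.05 s, during which the arm holds its last target. There are 200 camera calls.

TASK

Lay every clamp that is ratcheted shut in the tray with the perforated floor and every open clamp in the plain tray, each flat on the floor with its pivot well inside, none on top of another, leaving the battery where it lies. Then turn the curing dial from zero to three clicks for each shut clamp and let go of it, and only after that press the keys fully down and release them one at a time: first the square key, then the bar key, then the round key. If anything gets knocked out of place meanwhile, put it right before you finish.

Things in the scene. Friction and masses are not known exactly. Their poses are not given: they have to be found in the camera images.
- shut_clamp_1_pivot (a point): Steel ratchet clamp (small locking forceps) ratcheted SHUT: jaws and finger rings together, 38 mm wide. 90 mm long, lying flat. Point: middle of its pivot block, 10 mm above the clamp's underside; the block (24 mm along x, 16 mm across y, 20 mm high) is the place to grip, across y. x runs along the clamp to the jaws, z up; 0.06 kg, balanced near the pivot. May be absent (None).
- shut_clamp_2_pivot (a point): Steel ratchet clamp (small locking forceps) ratcheted SHUT: jaws and finger rings together, 38 mm wide. 90 mm long, lying flat. Point: middle of its pivot block, 10 mm above the clamp's underside; the block (24 mm along x, 16 mm across y, 20 mm high) is the place to grip, across y. x runs along the clamp to the jaws, z up; 0.06 kg, balanced near the pivot. May be absent (None).
- shut_clamp_3_pivot (a point): Steel ratchet clamp (small locking forceps) ratcheted SHUT: jaws and finger rings together, 38 mm wide. 90 mm long, lying flat. Point: middle of its pivot block, 10 mm above the clamp's underside; the block (24 mm along x, 16 mm across y, 20 mm high) is the place to grip, across y. x runs along the clamp to the jaws, z up; 0.06 kg, balanced near the pivot. May be absent (None).
- open_clamp_1_pivot (a point): Steel ratchet clamp that is OPEN: jaws in a V, rings spread, about 58 mm wide. 90 mm long, lying flat. Point: middle of its pivot block, 10 mm above the clamp's underside; the block (24 mm along x, 16 mm across y, 20 mm high) is the place to grip, across y. x runs along the clamp to the jaws, z up; 0.06 kg, balanced near the pivot. 
- open_clamp_2_pivot (a point): Steel ratchet clamp that is OPEN: jaws in a V, rings spread, about 58 mm wide. 90 mm long, lying flat. Point: middle of its pivot block, 10 mm above the clamp's underside; the block (24 mm along x, 16 mm across y, 20 mm high) is the place to grip, across y. x runs along the clamp to the jaws, z up; 0.06 kg, balanced near the pivot. 
- perforated_tray: Shallow tray fixed to the table, 110 mm along its x, 150 mm along y; floor 3 mm thick, lip 7 mm above the table. Origin: centre of its underside, z up. The two trays change places from start to start. Its floor has a pattern of dark round holes: the curing tray, for shut clamps.
- plain_tray: Shallow tray fixed to the table, 110 mm along its x, 150 mm along y; floor 3 mm thick, lip 7 mm above the table. Origin: centre of its underside, z up. The two trays change places from start to start. Its floor is plain: the return tray, for open clamps.
- dial_grip (a point): Bar grip of the dial on the curing console (grey box, 85 x 245 mm, top 45 mm above the table). The bar is 42 mm long, 14 mm wide, 32 mm high over a round skirt; this point is on the dial's vertical axis, 7 mm below the bar's top, 82 mm above the table. x runs along the bar; the white pointer line is at its -x end, which at zero points to the front (robot side).
- dial (a joint): Dial angle, rad: 0 at the stop where it always begins, growing clockwise seen from above, up to 10 clicks. One click is 30 degrees (0.524 rad). Weak detents (about 0.05 N m) pull it to the nearest whole click, where it stays when let go. It can be turned back.
- square_key_top (a point): Top centre of the key with the square cap 18 x 18 mm, on the console, about 59 mm above the table. The three keys stand in a row, 45 mm apart, right of the dial (the nearest 80 mm from it) and change places from start to start. Caps rise 10 mm above black bezels.
- square_key (a joint): How far the key with the square cap 18 x 18 mm is pressed, m: 0 up, 0.005 fully down. Springs back; moves from about 2 N, fully down at about 5 N; a press counts beyond 0.0038.
- bar_key_top (a point): Top centre of the key with the narrow bar cap, 32 mm front to back, 10 mm wide, on the console, about 59 mm above the table. The three keys stand in a row, 45 mm apart, right of the dial (the nearest 80 mm from it) and change places from start to start. Caps rise 10 mm above black bezels.
- bar_key (a joint): How far the key with the narrow bar cap, 32 mm front to back, 10 mm wide is pressed, m: 0 up, 0.005 fully down. Springs back; moves from about 2 N, fully down at about 5 N; a press counts beyond 0.0038.
- round_key_top (a point): Top centre of the key with the round domed cap 24 mm across, on the console, about 59 mm above the table. The three keys stand in a row, 45 mm apart, right of the dial (the nearest 80 mm from it) and change places from start to start. Caps rise 10 mm above black bezels.
- round_key (a joint): How far the key with the round domed cap 24 mm across is pressed, m: 0 up, 0.005 fully down. Springs back; moves from about 2 N, fully down at about 5 N; a press counts beyond 0.0038.
- cell_a: Battery cell, 50 x 15 x 15 mm, lying among the clamps: a bystander, to be left alone. Origin: centre of its underside.

How it is judged:
By the outcome, as a careful person would: the job done as asked, in the order asked, and still so for the second after the job is handed in, with the robot touching nothing.
Of shut_clamp_1, shut_clamp_2, shut_clamp_3 only 2 to 3 are there at a start; the rules pass over those that are not, and their reading is None.
At some moment in a run one of shut_clamp_1, shut_clamp_2, shut_clamp_3, open_clamp_1, open_clamp_2 may be knocked a few centimetres aside while the robot is not near it.
Once in a run the grip may slacken for a moment while it holds something.
It also fails if it takes over 210 s, if anything falls off the work surface, if the arm or the gripper's body presses on something with over 40 N, if the wrist force passes 120 N, or if a joint passes its speed limit or range.

## Working session

There is one attempt and no reset: what is moved stays moved. The work goes in short steps, Python scripts to look and compute and a tool call to move; the robot and the scene stay as the last step left them, time stands still between calls to the robot, and variables do not carry over. Pictures are saved under pics/ and viewed, about 12 in all and at most 16, crops included, and the job is handed in when it is done.

Besides the shell and the picture viewer there is one more tool, called after "Request:" in YAML: its name, and indented under it one key for each argument. move_arm: Moves the arm, as the interface text tells. Its arguments: {"type":"object","properties":{"series":{"type":"array"},"grip":{"type":"number"},"force":{"type":"number"}},"required":["series"]}

```bash
ls; mkdir -p pics
python3 - <<'E'
from cell import monitor, imaging
import cv2
s=monitor.observe(); print(s)
for n in ("scene","side"):
    d=imaging.get_image(n); print(n,{k:v for k,v in d.items() if k!='color'})
    cv2.imwrite(f"pics/{n}0.png",d["color"][:,:,::-1])
E
```

```text
pics
{'clock': 0.0, 'joints': array([ 1.07642137,  0.4352117 ,  0.02496524,  1.5741086 , -0.0116207 ,
        1.13402324, -0.0751299 ]), 'dq': array([ 0.0001793 ,  0.0002608 , -0.0006757 ,  0.00014259,  0.00060529,
       -0.00126618, -0.00238817]), 'joint_efforts': array([-6.44169504e-04, -6.67849374e+01,  9.84781981e-01, -3.14465439e+01,
       -6.04124274e-02,  4.27184394e-02,  1.36300810e-04]), 'position': array([ 0.2384116 , -0.57720206,  0.24494743]), 'ee_rot': array([-3.08002477e+00, -6.11013070e-01,  6.78878299e-04]), 'force': array([-0.40842575, -0.74672894,  0.47323548]), 'ft_torque': array([-0.0267854 ,  0.01343639, -0.02601174]), 'width': 1.0001051512947339}
scene {'fx': 451.1460809724098, 'fy': 451.1460809724098, 'cx': 316.43342269051783, 'cy': 201.21744871349023, 'rvec': array([ 1.93301098, -1.15115256,  0.57035066]), 'tvec': array([-0.44533361,  0.28942493,  0.61074313])}
side {'fx': 514.2987037005087, 'fy': 514.2987037005087, 'cx': 310.6426514837716, 'cy': 201.8262645315607, 'rvec': array([ 0.49524697, -2.63389082,  1.26092386]), 'tvec': array([0.43110072, 0.28939099, 0.75315226])}
```

View pics/scene0.png

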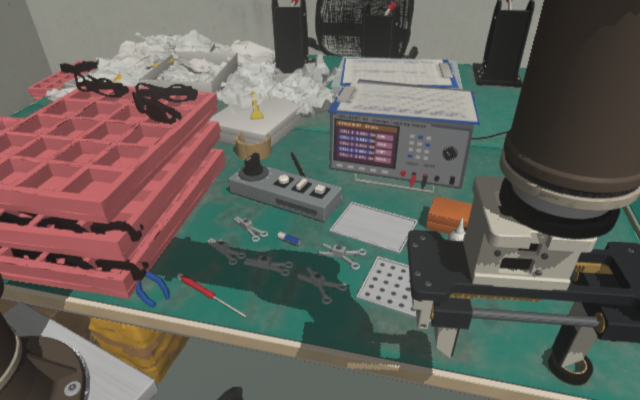

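View pics/side0.png

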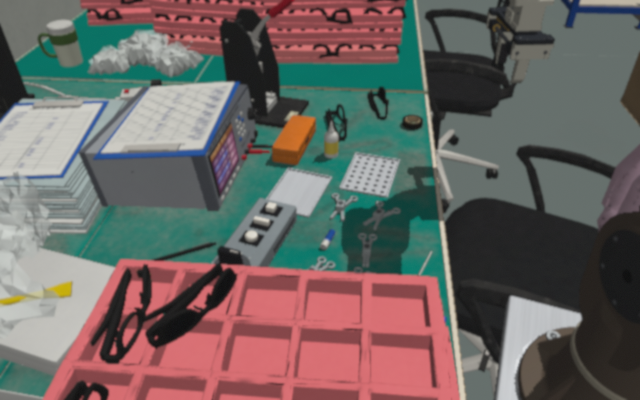

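Scene: the dial is at about (253,165) and the keys at (285,181), (302,184) and (318,188). Five clamps lie near (250,228), (225,250), (268,263), (320,285) and (345,255), with the battery at (290,239). The plain tray is at (373,225) and the perforated one at (390,285). In the side view, tall red crates stand to the left.

```bash
cat > h.py <<'E'
import numpy as np, cv2
from scipy.spatial.transform import Rotation as R
from cell import monitor, imaging, workorder, outline_of
def snap(name, save=None):
    s=monitor.observe(); d=imaging.get_image(name)
    K=np.array([[d["fx"],0,d["cx"]],[0,d["fy"],d["cy"]],[0,0,1]])
    if "mount" in d:
        T=np.eye(4); T[:3,:3]=R.from_rotvec(s["ee_rot"]).as_matrix(); T[:3,3]=s["position"]
        C=np.linalg.inv(T@np.array(d["mount"]))
    else:
        C=np.eye(4); C[:3,:3]=R.from_rotvec(d["rvec"]).as_matrix(); C[:3,3]=d["tvec"]
    if save: cv2.imwrite(f"pics/{save}.png",d["color"][:,:,::-1])
    return dict(K=K,C=C,img=d["color"],P=K@C[:3],s=s)
def ray(c,uv):
    Rm=c["C"][:3,:3]; o=-Rm.T@c["C"][:3,3]
    d=Rm.T@np.linalg.inv(c["K"])@np.array([uv[0],uv[1],1.]); return o,d
def at_z(c,uv,z):
    o,d=ray(c,uv); return o+d*(z-o[2])/d[2]
def proj(c,p):
    q=c["P"]@np.append(p,1); return q[:2]/q[2]
def tri(obs):   # [(cam,uv),...]
    A=[];b=[]
    for c,uv in obs:
        o,d=ray(c,uv); d/=np.linalg.norm(d); M=np.eye(3)-np.outer(d,d); A.append(M); b.append(M@o)
    A=np.vstack(A); b=np.hstack(b); x=np.linalg.lstsq(A,b,rcond=None)[0]
    return x, np.abs(A@x-b).max()
def cen(m):
    ys,xs=np.nonzero(m); return np.array([xs.mean(),ys.mean()])
E
python3 - <<'E'
from h import *
c=snap("scene"); d=snap("side")
np.set_printoptions(precision=3,suppress=True)
for n,uv,z in [("dial",(253,158),.08),("k1",(285,179),.059),("k3",(319,187),.059),("c1",(250,229),.01),("c2",(225,250),.01),("c3",(268,263),.01),("c4",(320,285),.01),("c5",(345,255),.01),("bat",(290,239),.01),("plain",(373,225),.003),("perf",(390,285),.003),("crate",(220,150),.2),("orange",(448,215),.03)]:
    print(n,at_z(c,uv,z))
for n,uv,z in [("k1",(251,236),.059),("k3",(272,207),.059),("plain",(300,190),.003),("perf",(370,174),.003),("c5",(342,205),.01),("c4",(380,214),.01),("c3",(367,245),.01),("bottle",(331,140),.04),("cratecorner",(120,262),.2),("cratecorner2",(437,275),.2)]:
    print('side',n,at_z(d,uv,z))
w=imaging.get_image("wrist"); print(w["mount"],w["fx"],w["cx"],w["cy"])
E
```

```text
dial [ 0.624 -0.003  0.08 ]
k1 [ 0.611 -0.095  0.059]
k3 [ 0.617 -0.174  0.059]
c1 [ 0.483 -0.088  0.01 ]
c2 [ 0.409 -0.083  0.01 ]
c3 [ 0.418 -0.176  0.01 ]
c4 [ 0.414 -0.287  0.01 ]
c5 [ 0.503 -0.292  0.01 ]
bat [ 0.494 -0.176  0.01 ]
plain [ 0.618 -0.299  0.003]
perf [ 0.477 -0.392  0.003]
crate [ 0.455 -0.068  0.2  ]
orange [ 0.686 -0.431  0.03 ]
side k1 [ 0.614 -0.078  0.059]
side k3 [ 0.613 -0.169  0.059]
side plain [ 0.613 -0.307  0.003]
side perf [ 0.483 -0.421  0.003]
side c5 [ 0.504 -0.281  0.01 ]
side c4 [ 0.42  -0.281  0.01 ]
side c3 [ 0.418 -0.181  0.01 ]
side bottle [ 0.6   -0.474  0.04 ]
side cratecorner [0.677 0.168 0.2  ]
side cratecorner2 [0.265 0.037 0.2  ]
[[-0.001 -0.968 -0.251  0.067]
 [ 1.    -0.001  0.     0.   ]
 [-0.    -0.251  0.968 -0.14 ]
 [ 0.     0.     0.     1.   ]] 356.65406251477077 323.4016773486966 197.98086902463342
```

Request:
move_arm:
  series:
    - [4,4.5,1,0,0,-5.6]
    - [4,4.5,1,0,0,-5.6]
    - [4,4.5,1,0,0,-5.6]
    - [4,4.5,1,0,0,-5.6]
    - [4,4.5,1,0,0,0]
    - [4,4.5,1,0,0,0]
    - [4,4.5,0,0,0,0]
    - [3,4.2,0,0,0,0]

```text
clock: 1.05
position: [0.4989, -0.277, 0.2953]
ee_rot: [3.141, 0.001, 0.001]
force: [0.1, -0.4, 0.0]
width: 0.998
```

Run:
```python
from h import *
c=snap("wrist","w1"); print(c["s"]["position"],c["s"]["ee_rot"],c["s"]["clock"])
```

```text
[ 0.49893172 -0.27696297  0.29526234] [3.14104364e+00 7.32622997e-04 1.46533321e-03] 1.05
```

View pics/w1.png

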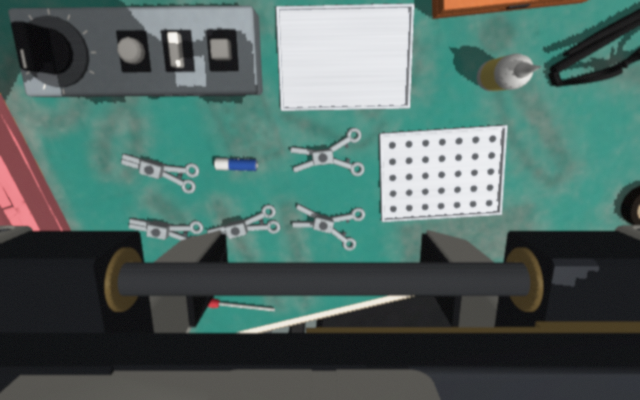

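The keys run from the dial outward: round (130,48), bar (177,48), square (221,48). Shut-looking clamps are at (150,170), (157,232) and perhaps (236,230). Open-looking ones are at (322,157) and (322,225), with the battery at (236,164). The plain tray is centred near (344,57) and the perforated one near (443,172).

Run:
```python
from h import *
np.set_printoptions(precision=3,suppress=True)
c=snap("wrist")
for n in ["shut_clamp_1_pivot","open_clamp_1_pivot","perforated_tray","plain_tray","cell_a","dial_grip","square_key_top","bar_key_top","round_key_top"]:
    for o in outline_of("wrist",n)[:6]:
        u=cen(o["mask"]); print(n,round(o["p"],2),u.round(1),[int(v) for v in o["rect"]],int(o["mask"].sum()),at_z(c,u,.01)[:2])
im=cv2.resize(c["img"][115:260,100:390],None,fx=2.7,fy=2.7,interpolation=cv2.INTER_CUBIC)
cv2.imwrite("pics/w1c.png",im[:,:,::-1])
print("crate edge z0",at_z(c,(30,150),0),at_z(c,(10,110),0))
```

```text
shut_clamp_1_pivot 0.96 [170.8 230. ] [137, 219, 74, 25] 810 [ 0.419 -0.074]
open_clamp_1_pivot 0.65 [340.1 159.8] [303, 131, 65, 51] 1050 [ 0.51  -0.286]
open_clamp_1_pivot 0.51 [56.  51.8] [24, 25, 63, 54] 2415 [0.628 0.034]
open_clamp_1_pivot 0.22 [233.5  54.5] [226, 45, 17, 17] 373 [ 0.627 -0.164]
perforated_tray 0.76 [450.9 179. ] [389, 131, 124, 95] 10913 [ 0.488 -0.42 ]
plain_tray 0.87 [356.   62.3] [285, 9, 142, 104] 13768 [ 0.62  -0.301]
cell_a 0.85 [246.7 168.1] [225, 165, 41, 9] 461 [ 0.499 -0.173]
dial_grip 0.55 [55.7 51.7] [24, 26, 63, 50] 2495 [0.628 0.034]
square_key_top 0.88 [233.6  53.9] [224, 43, 17, 18] 356 [ 0.628 -0.164]
square_key_top 0.48 [55.9 51.9] [28, 24, 57, 54] 2383 [0.628 0.034]
bar_key_top 0.65 [188.7  54.3] [180, 38, 18, 32] 447 [ 0.627 -0.114]
round_key_top 0.81 [144.4  54.4] [133, 44, 24, 24] 533 [ 0.626 -0.065]
crate edge z0 [0.517 0.093 0.   ] [0.564 0.108 0.   ]
```

View pics/w1c.png

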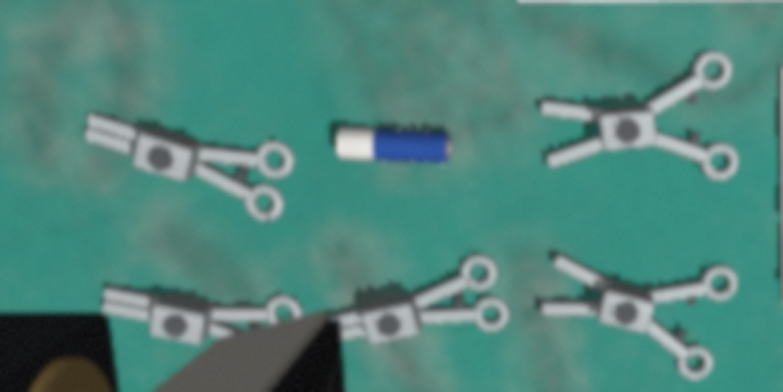

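Three shut clamps on the left (ring gaps half those of the two on the right) and two open. Next I'll check the crate geometry, then move for a second view.

Run:
```python
from h import *
np.set_printoptions(precision=3,suppress=True)
s=monitor.observe(); print(s["position"],s["ee_rot"],s["joints"],s["clock"])
c=snap("scene"); d=snap("side")
print(tri([(c,(217,95)),(d,(120,262))]),tri([(c,(130,210)),(d,(437,275))]),tri([(c,(131,240)),(d,(440,277))]))
print(at_z(c,(145,287),0),at_z(c,(222,160),0.05),at_z(c,(222,160),0.15))
```

```text
[ 0.497 -0.279  0.295] [ 3.141 -0.002 -0.   ] [ 0.448  0.311 -0.04   1.635  0.013  1.196 -1.167] 1.6
(array([0.703, 0.146, 0.171]), np.float64(0.00034872987244616294)) (array([ 0.278, -0.012,  0.157]), np.float64(0.009980278630915496)) (array([ 0.263, -0.033,  0.126]), np.float64(0.0010398179880258263))
[ 0.273 -0.011  0.   ] [0.624 0.089 0.05 ] [ 0.494 -0.033  0.15 ]
```

Request:
move_arm:
  series:
    - [-3,3,-1,0,0,0]
    - [-3,3,-1,0,0,0]
    - [-3,3,-1,0,0,0]
    - [0,0,0,0,0,0]
    - [0,0,0,0,0,0]
    - [0,0,0,0,0,0]

```text
clock: 2.3
position: [0.4085, -0.1892, 0.2655]
ee_rot: [3.141, 0.0, 0.003]
force: [0.8, -0.9, -0.6]
width: 0.999
```

Run:
```python
from h import *
np.set_printoptions(precision=3,suppress=True)
c=snap("wrist","w2"); print(c["s"]["position"],c["s"]["ee_rot"],c["s"]["clock"])
for n in ["shut_clamp_1_pivot","open_clamp_1_pivot"]:
    for o in outline_of("wrist",n)[:6]:
        u=cen(o["mask"]); print(n,round(o["p"],2),u.round(1),[int(v) for v in o["rect"]],int(o["mask"].sum()),at_z(c,u,.01)[:2])
```

```text
[ 0.409 -0.189  0.266] [3.141 0.    0.003] 2.3
shut_clamp_1_pivot 0.57 [225.5 162.5] [179, 149, 87, 38] 1322 [ 0.415 -0.08 ]
open_clamp_1_pivot 0.92 [413.4  72.4] [369, 39, 80, 60] 1458 [ 0.51  -0.284]
open_clamp_1_pivot 0.46 [409.8 155.2] [367, 130, 79, 56] 1279 [ 0.423 -0.285]
```

View pics/w2.png

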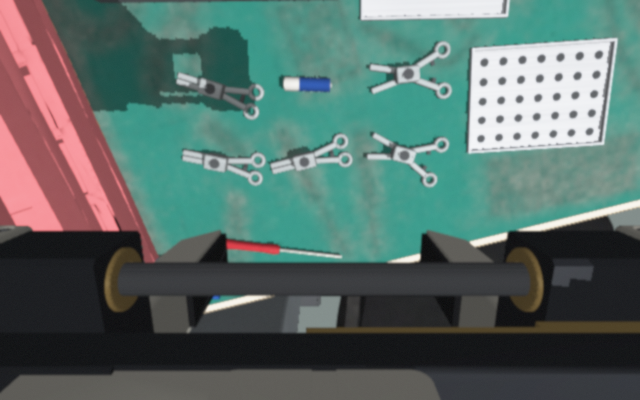

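```bash
cat >> h.py <<'E'
def clamp(c,uv,rad=0.075):
    """pivot disc (z=.02), yaw of clamp x (to jaws) and PCA extents, from a picture; uv guess"""
    hsv=cv2.cvtColor(c["img"],cv2.COLOR_RGB2HSV); g=hsv[...,1]<75
    n,lab=cv2.connectedComponents(g.astype(np.uint8))
    m0=at_z(c,uv,.015)
    best=None
    u,v=int(round(uv[0])),int(round(uv[1]))
    l=np.bincount(lab[v-6:v+7,u-6:u+7].ravel(),minlength=n); l[0]=0; k=l.argmax()
    ys,xs=np.nonzero(lab==k)
    P=np.array([at_z(c,(x,y),.006)[:2] for x,y in zip(xs,ys)])
    w=(P-m0[:2]); w=w[np.linalg.norm(w,axis=1)<rad]
    # disc: dark pixels near guess
    V=hsv[...,2].astype(float); win=V[v-7:v+8,u-7:u+8]; yy,xx=np.mgrid[v-7:v+8,u-7:u+8]
    t=np.median(win[4:11,4:11]); 
    wt=np.clip((np.percentile(win,60))-win,0,None)*((xx-u)**2+(yy-v)**2<5.5**2)
    p=np.array([(wt*xx).sum(),(wt*yy).sum()])/wt.sum()
    piv=at_z(c,p,.02)[:2]; q=w+m0[:2]-piv
    q0=q-q.mean(0); e,E=np.linalg.eigh(q0.T@q0); ax=E[:,1]
    if ax@q.mean(0)>0: ax=-ax   # the mass with rings lies on -x
    a=q@ax; b=q@np.array([-ax[1],ax[0]])
    return dict(pix=p,piv=piv,yaw=np.degrees(np.arctan2(ax[1],ax[0])),x=(a.min(),a.max()),y=(b.min(),b.max()),n=len(q))
E
python3 - <<'E'
from h import *
np.set_printoptions(precision=4,suppress=True)
c2=snap("wrist")
im=cv2.imread("pics/w1c.png")
T=np.eye(4); T[:3,:3]=R.from_rotvec([3.141,-.001,.001]).as_matrix(); T[:3,3]=[.498,-.2785,.295]
C=np.linalg.inv(T@np.array(imaging.get_image("wrist")["mount"]))
c1=dict(c2,C=C)
for n,a,b in [("A",(159.3,173.1),(213,89)),("B",(164.8,235.4),(214,162)),("C",(243.7,235),(305,160)),("D",(332.2,163.1),(408,74)),("E",(331.9,230.6),(404,155))]:
    r=clamp(c2,b); print(n,{k:np.round(v,3) for k,v in r.items()},"tri",*tri([(c1,a),(c2,r["pix"])]))
for uv in [(45,0),(80,90),(110,160),(150,250)]:
    print(at_z(c2,uv,0),at_z(c2,uv,.15))
E
```

```text
A {'pix': array([210.845,  88.641]), 'piv': array([ 0.493, -0.073]), 'yaw': np.float64(73.064), 'x': array([-0.051,  0.043]), 'y': array([-0.019,  0.019]), 'n': np.int64(1496)} tri [ 0.49   -0.0753  0.0104] 0.004601238927334789
B {'pix': array([213.759, 162.934]), 'piv': array([ 0.416, -0.07 ]), 'yaw': np.float64(79.563), 'x': array([-0.053,  0.04 ]), 'y': array([-0.019,  0.02 ]), 'n': np.int64(1389)} tri [ 0.4104 -0.0724  0.0098] 0.005116102715213698
C {'pix': array([304.149, 161.008]), 'piv': array([ 0.418, -0.168]), 'yaw': np.float64(102.589), 'x': array([-0.053,  0.04 ]), 'y': array([-0.031,  0.038]), 'n': np.int64(1965)} tri [ 0.412  -0.1729  0.0107] 0.005105861134576367
D {'pix': array([408.268,  73.308]), 'piv': array([ 0.508, -0.276]), 'yaw': np.float64(97.961), 'x': array([-0.049,  0.038]), 'y': array([-0.029,  0.03 ]), 'n': np.int64(1618)} tri [ 0.5038 -0.2836  0.0121] 0.0055431387041045
E {'pix': array([404.223, 154.824]), 'piv': array([ 0.424, -0.277]), 'yaw': np.float64(83.186), 'x': array([-0.051,  0.05 ]), 'y': array([-0.024,  0.034]), 'n': np.int64(1660)} tri [ 0.4183 -0.2842  0.0103] 0.004995942219468696
[0.581  0.0959 0.    ] [ 0.542  -0.0098  0.15  ]
[0.4926 0.0752 0.    ] [ 0.4864 -0.0228  0.15  ]
[0.4161 0.0542 0.    ] [ 0.4382 -0.036   0.15  ]
[0.3058 0.0221 0.    ] [ 0.3688 -0.0562  0.15  ]
```

Triangulated block tops come out at 10–12 mm, against 20 mm expected. That is within the error of a view taken while the arm was still settling, so I'll check from close up. I'll start with clamp C (pivot about (0.417,-0.17), yaw about 102°) and hover over it.

Request:
move_arm:
  series:
    - [0.2,0.5,-2,0,0,8.5]
    - [0.1,0.5,-2,0,0,8.5]
    - [0.1,0.5,-2,0,0,8.5]
    - [0.1,0.4,-2,0,0,8.5]
    - [0.1,0,-2,0,0,8.5]
    - [0.1,0,-2,0,0,8.5]
    - [0,0,-2,0,0,8.5]
    - [0,0,-2,0,0,8.5]
  grip: 0.5

```text
clock: 3.35
position: [0.415, -0.1696, 0.1041]
ee_rot: [2.599, 1.765, 0.001]
force: [0.1, -0.0, -0.0]
width: 0.504
```

Request:
move_arm:
  series:
    - [0,0,-0.6,0,0,8.5]
    - [0,0,0,0,0,8.5]
    - [0,0,0,0,0,8.5]
    - [0,0,0,0,0,8.5]
    - [0,0,0,0,0,0]
    - [0,0,0,0,0,0]
    - [0,0,0,0,0,0]
    - [0,0,0,0,0,0]

```text
clock: 4.15
position: [0.4146, -0.1694, 0.0989]
ee_rot: [1.979, 2.44, 0.0]
force: [0.2, -0.3, 0.8]
width: 0.502
```

Run:
```python
from h import *
np.set_printoptions(precision=4,suppress=True)
c=snap("wrist","w3"); s=c["s"]; print(s["position"],s["ee_rot"],s["joints"],s["clock"])
M=R.from_rotvec(s["ee_rot"]).as_matrix(); print("yaw",np.degrees(np.arctan2(M[1,0],M[0,0])))
u=proj(c,(.414,-.17,.02)); print(u, {k:np.round(v,4) for k,v in clamp(c,u).items()})
```

```text
[ 0.4146 -0.1694  0.0989] [1.9786 2.4401 0.    ] [ 0.6064  0.388  -0.4236  2.131   0.2534  0.6695  0.2188] 4.15
yaw 101.92414672856411
[322.053  214.4453] {'pix': array([323.5742, 213.8468]), 'piv': array([ 0.4149, -0.1694]), 'yaw': np.float64(21.6509), 'x': array([-0.0762,  0.0682]), 'y': array([-0.0757,  0.0395]), 'n': np.int64(12605)}
```

View pics/w3.png

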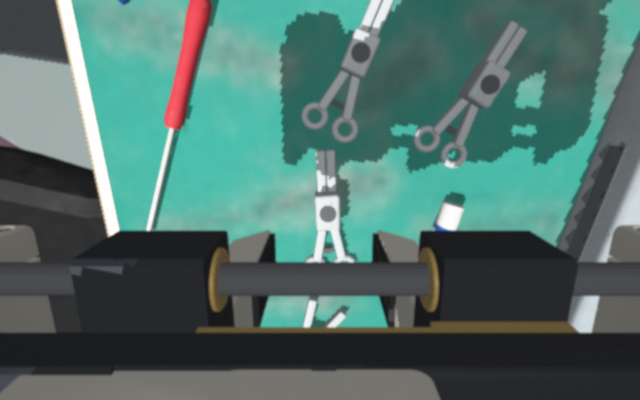

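Clamp C's disc is at (328,213), aligned with the tool and clearly shut. B's disc is at (360,52), A's at (489,84), and the battery is at (450,215). I'll shift +2.5 mm in x and grasp.

Request:
move_arm:
  series:
    - [0.2,0,-1.5,0,0,0]
    - [0.05,0,-2,0,0,0]
    - [0,0,-2,0,0,0]
    - [0,0,-1.5,0,0,0]
    - [0,0,-0.7,0,0,0]
    - [0,0,0,0,0,0]
    - [0,0,0,0,0,0]

```text
clock: 4.9
position: [0.4174, -0.1694, 0.0223]
ee_rot: [1.976, 2.442, 0.0]
force: [-0.7, 0.0, -0.4]
width: 0.5
```

Request:
move_arm:
  series:
    - [0,0,0,0,0,0]
    - [0,0,0,0,0,0]
    - [0,0,0,0,0,0]
    - [0,0,0,0,0,0]
    - [0,0,0,0,0,0]
    - [0,0,0,0,0,0]
  grip: 0
  force: 30

```text
clock: 5.5
position: [0.4171, -0.1695, 0.0221]
ee_rot: [1.976, 2.442, 0.0]
force: [-0.4, -0.3, 4.6]
width: 0.171
```

Request:
move_arm:
  series:
    - [0,0,1,0,0,0]
    - [0,0,2,0,0,0]
    - [0,0,2,0,0,0]
    - [0,0,2,0,0,0]
    - [0,0,0,0,0,0]

```text
clock: 6.0
position: [0.4184, -0.1697, 0.0944]
ee_rot: [1.974, 2.439, 0.002]
force: [0.2, -0.2, -0.7]
width: 0.171
```

Run:
```python
from h import *
np.set_printoptions(precision=4,suppress=True)
c=snap("wrist","w4"); s=c["s"]; print(s["position"],s["width"],s["clock"])
sc=snap("scene"); 
for cam in ("scene",):
  for n in ("perforated_tray","plain_tray"):
    for o in outline_of(cam,n)[:2]:
        q=cv2.approxPolyDP(max(cv2.findContours(o["mask"].astype(np.uint8),0,1)[0],key=len),8,True)[:,0]
        print(n,o["p"],q.tolist(),[at_z(sc,p,.007)[:2].round(3).tolist() for p in q])
w2=cv2.imread("pics/w2.png"); T=np.eye(4); T[:3,:3]=R.from_rotvec([3.141,0,.003]).as_matrix(); T[:3,3]=[.409,-.189,.266]
c2=dict(c,C=np.linalg.inv(T@np.array(imaging.get_image("wrist")["mount"])))
print([at_z(c2,p,.007)[:2].round(3).tolist() for p in [(470,48),(616,39),(604,144),(470,152)]])
print("plain near edge",[at_z(c2,p,.007)[:2].round(3).tolist() for p in [(361,16),(507,18)]])
```

```text
[ 0.4184 -0.1697  0.0944] 0.17086024250550144 6.0
perforated_tray 0.98 [[377, 258], [357, 296], [443, 325], [456, 280]] [[0.526, -0.346], [0.423, -0.353], [0.432, -0.498], [0.539, -0.49]]
plain_tray 0.82 [[330, 230], [399, 252], [417, 221], [351, 203]] [[0.559, -0.231], [0.561, -0.377], [0.668, -0.376], [0.662, -0.228]]
[[0.534, -0.342], [0.543, -0.493], [0.435, -0.502], [0.426, -0.353]]
plain near edge [[0.565, -0.228], [0.563, -0.377]]
```

Gripped: the opening is 15.7 mm. The perforated tray is at about (0.483,-0.422) with yaw 4°, the plain tray at about (0.616,-0.303) with yaw 0°. I'll carry C to the slot at the far end.

Request:
move_arm:
  series:
    - [0.6,-3,0,0,0,8.2]
    - [0.6,-3,0,0,0,8.2]
    - [0.6,-3,0,0,0,8.2]
    - [0.6,-3,0,0,0,8.2]
    - [0.6,-3,0,0,0,8.2]
    - [0.6,-3,0,0,0,8.2]
    - [0.6,-3,0,0,0,8.2]
    - [0.6,-3,0,0,0,8.2]

```text
clock: 7.05
position: [0.4646, -0.4103, 0.0906]
ee_rot: [-0.329, -3.123, -0.002]
force: [0.3, -0.4, -0.6]
width: 0.173
```

Request:
move_arm:
  series:
    - [0.6,-3,0,0,0,8.2]
    - [0.8,-2.8,0,0,0,8.2]
    - [0,0,0,0,0,0]
    - [0,0,0,0,0,0]
    - [0,0,0,0,0,0]

```text
clock: 7.55
position: [0.4789, -0.4658, 0.0911]
ee_rot: [0.111, -3.139, -0.003]
force: [-0.5, -0.8, -0.4]
width: 0.174
```

```bash
cat > st.py <<'E'
from h import *
np.set_printoptions(precision=4,suppress=True)
s=monitor.observe(); M=R.from_rotvec(s["ee_rot"]).as_matrix()
print(s["position"],"yaw",np.degrees(np.arctan2(M[1,0],M[0,0])).round(2),"tilt",np.degrees(np.arccos(-M[2,2])).round(2),"w",round(s["width"],3),s["joints"][[0,6]],s["clock"])
E
python3 - <<'E'
from st import *
c=snap("wrist","w5")
E
```

```text
[ 0.4789 -0.4658  0.0911] yaw -175.97 tilt 0.11 w 0.174 [1.1245 1.8895] 7.55
```

View pics/w5.png

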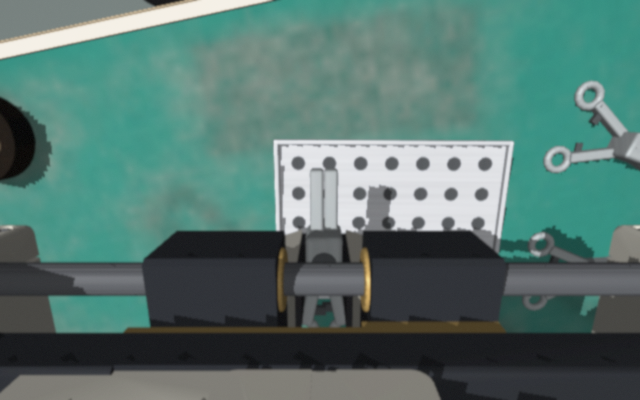

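C is held straight with its jaws at (323,170–230). The tray's near edge runs from (274,141) to (513,141), parallel to the tool. I'll check that edge numerically and lower the clamp.

Run:
```python
from st import *
c=snap("wrist")
print([at_z(c,p,.007)[:2] for p in [(274,141),(513,141),(277,230),(504,230)]])
```

```text
[ 0.4791 -0.4658  0.0915] yaw -175.93 tilt 0.08 w 0.172 [1.1243 1.8899] 7.6
[array([ 0.4357, -0.4998]), array([ 0.4252, -0.3511]), array([ 0.4943, -0.4958]), array([ 0.4838, -0.345 ])]
```

Request:
move_arm:
  series:
    - [0.2,0,-1.5,0,0,0]
    - [0.2,0,-2,0,0,0]
    - [0,0,-1.6,0,0,0]
    - [0,0,-1,0,0,0]
    - [0,0,-0.4,0,0,0]
    - [0,0,0,0,0,0]
    - [0,0,0,0,0,0]

```text
clock: 8.35
position: [0.4832, -0.4675, 0.0269]
ee_rot: [-0.111, 3.139, -0.0]
force: [0.4, -0.1, -0.6]
width: 0.172
```

Request:
move_arm:
  series:
    - [0,0,0,0,0,0]
    - [0,0,0,0,0,0]
    - [0,0,0,0,0,0]
    - [0,0,0,0,0,0]
  grip: 0.28

```text
clock: 8.75
position: [0.4831, -0.4675, 0.027]
ee_rot: [-0.111, 3.139, -0.0]
force: [-0.9, 0.3, -0.4]
width: 0.279
```

Request:
move_arm:
  series:
    - [0,0,1,0,0,0]
    - [0,0,2,0,0,0]
    - [0,0,2,0,0,0]
    - [0,0,2,0,0,0]
    - [0,0,0,0,0,0]

```text
clock: 9.25
position: [0.4848, -0.4682, 0.1007]
ee_rot: [-0.111, 3.135, -0.005]
force: [0.1, -0.1, 0.6]
width: 0.278
```

Run:
```python
from st import *
c=snap("wrist","w6")
sc=snap("scene"); sd=snap("side")
for cam,cc in (("scene",sc),("side",sd),("wrist",c)):
  for n in ("shut_clamp_1_pivot","open_clamp_1_pivot"):
    for o in outline_of(cam,n)[:5]:
        if o["p"]>.3: u=cen(o["mask"]); print(cam,n,round(o["p"],2),u.round(0),at_z(cc,u,.008)[:2].round(3))
```

```text
[ 0.4848 -0.4682  0.1007] yaw -175.96 tilt 0.3 w 0.278 [1.1213 1.8932] 9.25
scene shut_clamp_1_pivot 0.62 [227. 251.] [ 0.41  -0.086]
scene shut_clamp_1_pivot 0.39 [251. 229.] [ 0.486 -0.088]
scene open_clamp_1_pivot 0.91 [341. 253.] [ 0.507 -0.28 ]
side shut_clamp_1_pivot 0.55 [360. 270.] [ 0.411 -0.115]
side open_clamp_1_pivot 0.66 [341. 204.] [ 0.507 -0.285]
wrist open_clamp_1_pivot 0.96 [569. 244.] [ 0.499 -0.297]
```

Request:
move_arm:
  series:
    - [-0.5,3,0,0,0,-8]
    - [-0.5,3,0,0,0,-8]
    - [-0.5,3,0,0,0,-8]
    - [-0.5,3,0,0,0,-8]
    - [-0.5,3,0,0,0,-8]
    - [-0.5,3,0,0,0,-8]
    - [-0.5,3,0,0,0,-8]
    - [-0.5,3,0,0,0,-8]
  grip: 0.5

```text
clock: 10.5
position: [0.4427, -0.2262, 0.0969]
ee_rot: [1.577, 2.717, 0.0]
force: [0.9, -0.5, -0.5]
width: 0.5
```

Request:
move_arm:
  series:
    - [-0.5,3,0,0,0,-8]
    - [-0.5,3,0,0,0,-8]
    - [-0.6,3,0,0,0,-8]
    - [-0.6,3,0,0,0,-8]
    - [-0.7,3,0,0,0,-8]
    - [0,0.8,0,0,0,0]
    - [0,0,0,0,0,0]
    - [0,0,0,0,0,0]

```text
clock: 11.3
position: [0.4144, -0.0702, 0.0969]
ee_rot: [2.404, 2.022, -0.0]
force: [0.3, -0.2, 0.1]
width: 0.498
```

Run:
```python
from st import *
c=snap("wrist","w7")
im=np.hstack([c["img"][:,60:580],np.zeros((400,10,3),np.uint8),cv2.resize(cv2.imread("pics/w6.png")[:,:,::-1],None,fx=.42,fy=.42)] if 0 else [c["img"]])
w6=cv2.imread("pics/w6.png"); cv2.imwrite("pics/w67.png",np.vstack([w6[100:320],c["img"][0:280,:,::-1]]))
```

```text
[ 0.4144 -0.0702  0.0969] yaw 80.15 tilt 0.03 w 0.498 [ 0.3354 -0.3467] 11.3
```

View pics/w67.png

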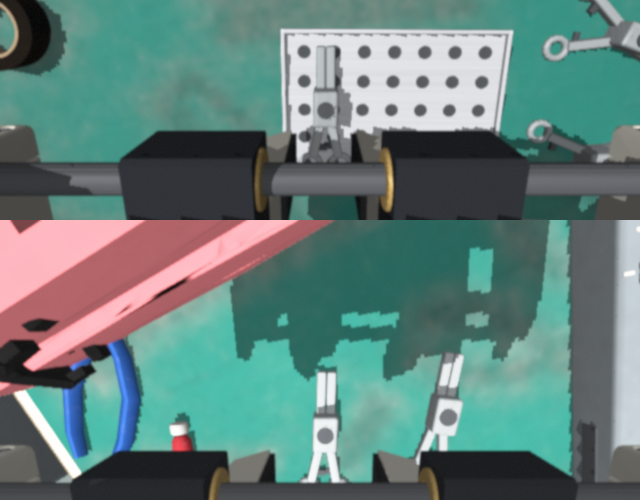

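C lies flat in the perforated tray. B's disc is at (325,215), centred and aligned. I'll grasp B.

Request:
move_arm:
  series:
    - [0.1,0,-1.5,0,0,0]
    - [0,0,-2,0,0,0]
    - [0,0,-2,0,0,0]
    - [0,0,-1.3,0,0,0]
    - [0,0,-0.7,0,0,0]
    - [0,0,0,0,0,0]
    - [0,0,0,0,0,0]

```text
clock: 12.05
position: [0.4153, -0.0699, 0.0221]
ee_rot: [2.406, 2.02, 0.0]
force: [-0.8, -0.1, -0.1]
width: 0.5
```

Request:
move_arm:
  series:
    - [0,0,0,0,0,0]
    - [0,0,0,0,0,0]
    - [0,0,0,0,0,0]
    - [0,0,0,0,0,0]
    - [0,0,0,0,0,0]
    - [0,0,0,0,0,0]
  grip: 0
  force: 30

```text
clock: 12.65
position: [0.4152, -0.0694, 0.0221]
ee_rot: [2.405, 2.02, 0.0]
force: [-0.5, 0.6, 5.1]
width: 0.173
```

Request:
move_arm:
  series:
    - [0,0,1,0,0,0]
    - [0,0,2,0,0,0]
    - [0,0,2,0,0,0]
    - [0,0,2,0,0,0]
    - [0,0,0,0,0,0]

```text
clock: 13.15
position: [0.4163, -0.0695, 0.0943]
ee_rot: [2.404, 2.018, 0.004]
force: [0.1, -0.4, -0.5]
width: 0.174
```

Request:
move_arm:
  series:
    - [0.5,-2.7,0,0,0,8]
    - [0.5,-2.7,0,0,0,8]
    - [0.5,-2.7,0,0,0,8]
    - [0.5,-2.7,0,0,0,8]
    - [0.5,-2.7,0,0,0,8]
    - [0.5,-2.7,0,0,0,8]
    - [0.5,-2.7,0,0,0,8]
    - [0.5,-2.7,0,0,0,8]

```text
clock: 13.95
position: [0.4546, -0.2864, 0.0914]
ee_rot: [-0.961, -2.99, -0.001]
force: [-0.3, 0.4, -0.6]
width: 0.169
```

Request:
move_arm:
  series:
    - [0.5,-2.7,0,0,0,8]
    - [0.5,-2.7,0,0,0,8]
    - [0.5,-2.7,0,0,0,8]
    - [0.5,-2.7,0,0,0,8]
    - [0.3,-2.7,0,0,0,8]
    - [0,0,0,0,0,0]
    - [0,0,0,0,0,0]
    - [0,0,0,0,0,0]

```text
clock: 14.75
position: [0.478, -0.419, 0.0915]
ee_rot: [0.11, -3.139, -0.002]
force: [0.1, 1.5, -0.7]
width: 0.173
```

Run:
```python
from st import *
c=snap("wrist","w8")
```

```text
[ 0.478  -0.419   0.0915] yaw -175.97 tilt 0.07 w 0.173 [1.1053 1.8047] 14.75
```

Request:
move_arm:
  series:
    - [0,0,-1.5,0,0,0]
    - [0.1,0,-2,0,0,0]
    - [0,0,-1.6,0,0,0]
    - [0,0,-1,0,0,0]
    - [0,0,-0.5,0,0,0]
    - [0,0,0,0,0,0]
    - [0,0,0,0,0,0]

```text
clock: 15.5
position: [0.4793, -0.4204, 0.0261]
ee_rot: [-0.111, 3.139, -0.0]
force: [0.3, -1.0, -0.3]
width: 0.171
```

Request:
move_arm:
  series:
    - [0,0,0,0,0,0]
    - [0,0,0,0,0,0]
    - [0,0,0,0,0,0]
    - [0,0,0,0,0,0]
  grip: 0.28

```text
clock: 15.9
position: [0.4791, -0.4205, 0.026]
ee_rot: [-0.111, 3.139, -0.0]
force: [0.3, -0.4, 0.6]
width: 0.279
```

Request:
move_arm:
  series:
    - [0,0,1,0,0,0]
    - [0,0,2,0,0,0]
    - [0,0,2,0,0,0]
    - [0,0,2,0,0,0]
    - [0.1,2.5,0,0,0,-7.9]
    - [0.1,2.5,0,0,0,-7.9]
    - [0.1,2.5,0,0,0,-7.9]
    - [0.1,2.5,0,0,0,-7.9]

```text
clock: 16.7
position: [0.4832, -0.3195, 0.0968]
ee_rot: [0.757, 3.048, 0.0]
force: [-0.1, 0.7, 0.2]
width: 0.28
```

Request:
move_arm:
  series:
    - [0.1,2.5,0,0,0,-7.9]
    - [0.1,2.5,0,0,0,-7.9]
    - [0.1,2.5,0,0,0,-7.9]
    - [0.1,2.5,0,0,0,-7.9]
    - [0.1,2.5,0,0,0,-7.9]
    - [0.1,2.4,0,0,0,-7.9]
    - [0.1,2.4,0,0,0,-7.9]
    - [0.1,2.4,0,0,0,-7.9]
  grip: 0.5

```text
clock: 17.5
position: [0.4914, -0.1222, 0.0967]
ee_rot: [2.241, 2.2, 0.001]
force: [-0.2, 0.1, 0.0]
width: 0.5
```

Request:
move_arm:
  series:
    - [0.1,2.4,0,0,0,-7.9]
    - [0.1,2.4,0,0,0,-7.9]
    - [0,0,0,0,0,0]
    - [0,0,0,0,0,0]
    - [0,0,0,0,0,0]

```text
clock: 18.0
position: [0.4931, -0.0763, 0.0962]
ee_rot: [2.517, 1.879, 0.0]
force: [0.2, -0.2, -0.6]
width: 0.497
```

Run:
```python
from st import *
c=snap("wrist","w9")
sc=snap("scene")
cr=cv2.resize(sc["img"][195:335,190:490],None,fx=2.1,fy=2.1,interpolation=cv2.INTER_CUBIC)[:,:630]
cv2.imwrite("pics/w9s.png",np.vstack([c["img"][0:280,5:635],cr])[:,:,::-1])
```

```text
[ 0.4931 -0.0763  0.0962] yaw 73.49 tilt 0.03 w 0.497 [ 0.2815 -0.4413] 18.0
```

View pics/w9s.png

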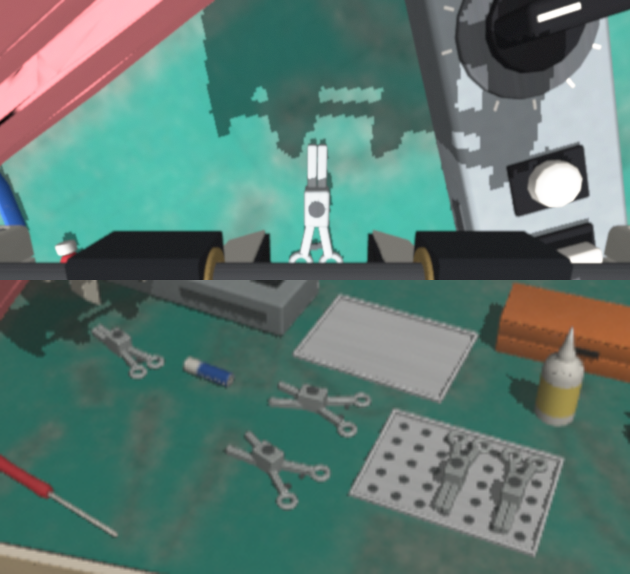

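B is in the perforated tray beside C. A's disc is at (321,209), about 4 mm toward +y. I'll correct and grasp.

Request:
move_arm:
  series:
    - [0,0.4,-1.5,0,0,0]
    - [0,0,-2,0,0,0]
    - [0,0,-2,0,0,0]
    - [0,0,-1.2,0,0,0]
    - [0,0,-0.7,0,0,0]
    - [0,0,0,0,0,0]
    - [0,0,0,0,0,0]

```text
clock: 18.8
position: [0.4933, -0.0715, 0.0223]
ee_rot: [2.518, 1.878, 0.001]
force: [0.3, 0.8, -0.2]
width: 0.497
```

Request:
move_arm:
  series:
    - [0,0,0,0,0,0]
    - [0,0,0,0,0,0]
    - [0,0,0,0,0,0]
    - [0,0,0,0,0,0]
    - [0,0,0,0,0,0]
    - [0,0,0,0,0,0]
  grip: 0
  force: 30

```text
clock: 19.4
position: [0.4932, -0.0714, 0.0221]
ee_rot: [2.518, 1.878, 0.0]
force: [-0.3, 0.7, 3.5]
width: 0.172
```

Request:
move_arm:
  series:
    - [0,0,1,0,0,0]
    - [0,0,2,0,0,0]
    - [0,0,2,0,0,0]
    - [0,0,2,0,0,0]
    - [0,0,0,0,0,0]

```text
clock: 19.9
position: [0.4945, -0.0714, 0.0946]
ee_rot: [2.516, 1.877, 0.005]
force: [0.6, 0.4, -1.0]
width: 0.175
```

Request:
move_arm:
  series:
    - [-0.2,-2.3,0,0,0,8.5]
    - [-0.2,-2.3,0,0,0,8.5]
    - [-0.2,-2.3,0,0,0,8.5]
    - [-0.2,-2.3,0,0,0,8.5]
    - [-0.2,-2.3,0,0,0,8.5]
    - [-0.2,-2.3,0,0,0,8.5]
    - [-0.2,-2.3,0,0,0,8.5]
    - [-0.2,-2.3,0,0,0,8.5]

```text
clock: 20.7
position: [0.4764, -0.2563, 0.0914]
ee_rot: [-1.028, -2.968, -0.0]
force: [1.4, 0.7, -1.1]
width: 0.169
```

Request:
move_arm:
  series:
    - [-0.2,-2.3,0,0,0,8.5]
    - [0,-2.4,0,0,0,8.5]
    - [0,-2.4,0,0,0,8.5]
    - [0,-2.4,0,0,0,8.5]
    - [0,-2.3,0,0,0,8.5]
    - [0,0,0,0,0,0]
    - [0,0,0,0,0,0]
    - [0,0,0,0,0,0]

```text
clock: 21.5
position: [0.475, -0.3721, 0.0916]
ee_rot: [0.107, -3.139, -0.002]
force: [0.0, 0.5, -0.2]
width: 0.172
```

Run:
```python
from st import *
c=snap("wrist","w10")
```

```text
[ 0.475  -0.3721  0.0916] yaw -176.09 tilt 0.06 w 0.172 [1.0779 1.7203] 21.5
```

Request:
move_arm:
  series:
    - [0,0,-1.5,0,0,0]
    - [0.1,0,-2,0,0,0]
    - [0,0,-1.6,0,0,0]
    - [0,0,-1,0,0,0]
    - [0,0,-0.5,0,0,0]
    - [0,0,0,0,0,0]
    - [0,0,0,0,0,0]

```text
clock: 22.25
position: [0.4764, -0.3734, 0.026]
ee_rot: [-0.108, 3.139, -0.0]
force: [0.1, 0.3, -1.1]
width: 0.173
```

Request:
move_arm:
  series:
    - [0,0,0,0,0,0]
    - [0,0,0,0,0,0]
    - [0,0,0,0,0,0]
    - [0,0,0,0,0,0]
  grip: 0.28

```text
clock: 22.65
position: [0.4761, -0.3735, 0.026]
ee_rot: [-0.108, 3.14, -0.0]
force: [-0.7, 0.3, 0.7]
width: 0.28
```

Request:
move_arm:
  series:
    - [0,0,1,0,0,0]
    - [0,0,2,0,0,0]
    - [0,0,2,0,0,0]
    - [0,0,2,0,0,0]
    - [0.3,0.9,0,0,0,-7.8]
    - [0.3,0.9,0,0,0,-7.8]
    - [0.3,0.9,0,0,0,-7.8]
    - [0.3,0.9,0,0,0,-7.8]

```text
clock: 23.45
position: [0.4883, -0.337, 0.0968]
ee_rot: [0.749, 3.05, 0.0]
force: [-0.8, 0.9, -0.2]
width: 0.285
```

Request:
move_arm:
  series:
    - [0.3,0.9,0,0,0,-7.8]
    - [0.3,0.9,0,0,0,-7.8]
    - [0.3,0.9,0,0,0,-7.8]
    - [0.3,0.9,0,0,0,-7.8]
    - [0.3,0.8,0,0,0,-7.8]
    - [0.3,0.8,0,0,0,-7.8]
    - [0,0.7,0,0,0,-7.8]
    - [0,0,0,0,0,0]
  grip: 0.5

```text
clock: 24.25
position: [0.5067, -0.2769, 0.0968]
ee_rot: [2.058, 2.373, 0.001]
force: [0.1, -0.2, 0.2]
width: 0.5
```

Request:
move_arm:
  series:
    - [0,0,0,0,0,0]
    - [0,0,0,0,0,0]
    - [0,0,0,0,0,0]

```text
clock: 24.55
position: [0.5059, -0.279, 0.0959]
ee_rot: [2.057, 2.375, 0.0]
force: [0.8, -0.7, 0.4]
width: 0.498
```

Run:
```python
from st import *
c=snap("wrist","w11")
sc=snap("scene")
cr=cv2.resize(sc["img"][195:335,190:490],None,fx=2.1,fy=2.1,interpolation=cv2.INTER_CUBIC)[:,:630]
cv2.imwrite("pics/w11s.png",np.vstack([c["img"][0:280,5:635],cr])[:,:,::-1])
```

```text
[ 0.5059 -0.279   0.0959] yaw 98.21 tilt 0.01 w 0.498 [0.6925 0.2936] 24.55
```

View pics/w11s.png

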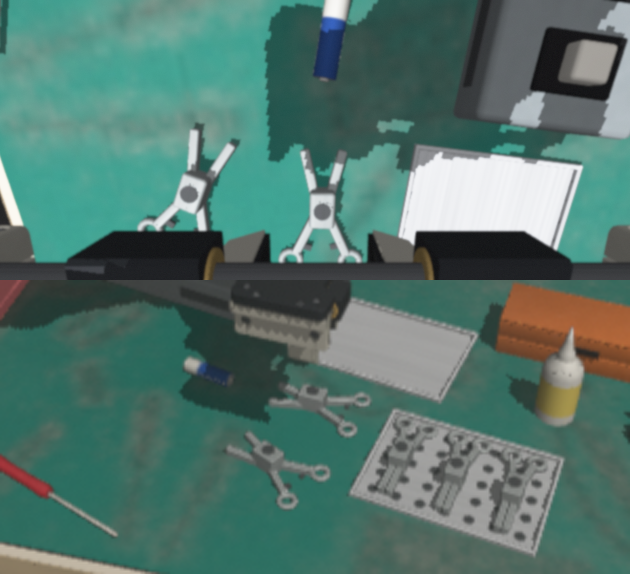

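All three shut clamps lie in the perforated tray. D's disc is at (327,211), so it needs about +2 mm in x and +2.7 mm in y. E is at (193,193), with a yaw of about 76°.

Request:
move_arm:
  series:
    - [0.2,0.3,-1.5,0,0,0]
    - [0,0,-2,0,0,0]
    - [0,0,-2,0,0,0]
    - [0,0,-1.2,0,0,0]
    - [0,0,-0.7,0,0,0]
    - [0,0,0,0,0,0]
    - [0,0,0,0,0,0]

```text
clock: 25.35
position: [0.5084, -0.2755, 0.0222]
ee_rot: [2.058, 2.373, 0.0]
force: [-0.1, 0.3, -0.3]
width: 0.5
```

Request:
move_arm:
  series:
    - [0,0,0,0,0,0]
    - [0,0,0,0,0,0]
    - [0,0,0,0,0,0]
    - [0,0,0,0,0,0]
    - [0,0,0,0,0,0]
    - [0,0,0,0,0,0]
  grip: 0
  force: 30

```text
clock: 25.95
position: [0.5081, -0.2755, 0.0221]
ee_rot: [2.058, 2.373, 0.0]
force: [-0.1, 0.4, 3.7]
width: 0.169
```

Request:
move_arm:
  series:
    - [0,0,1,0,0,0]
    - [0,0,2,0,0,0]
    - [0,0,2,0,0,0]
    - [0,0,2,0,0,0]
    - [0,0,0,0,0,0]

```text
clock: 26.45
position: [0.5097, -0.2759, 0.0949]
ee_rot: [2.055, 2.37, 0.002]
force: [-0.1, 0.2, -1.1]
width: 0.175
```

Run:
```python
from st import *
c=snap("wrist"); m=np.array(imaging.get_image("wrist")["mount"])
def fake(p,rv):
    T=np.eye(4); T[:3,:3]=R.from_rotvec(rv).as_matrix(); T[:3,3]=p
    return dict(c,C=np.linalg.inv(T@m))
f=fake([.5059,-.279,.0959],[2.057,2.375,0])
print([at_z(f,p,.007)[:2] for p in [(420,147),(587,163)]])
g=fake([.498,-.2785,.295],[3.141,-.001,.001])
sc=snap("scene"); sd=snap("side")
for n in ("plain_tray",):
    o=outline_of("scene",n)[0]; q=cv2.approxPolyDP(max(cv2.findContours(o["mask"].astype(np.uint8),0,1)[0],key=len),8,True)[:,0]
    print([at_z(sc,p,.007)[:2].round(3).tolist() for p in q])
print("bottle base",at_z(sc,(190+558/2.1,195+(415-280)/2.1),0), "box", at_z(sc,(190+500/2.1,195+(345-280)/2.1),0))
print("bottle tip",tri([(sc,(190+572/2.1,195+(330-280)/2.1)),(sd,(331,124))]))
```

```text
[ 0.5097 -0.2759  0.0949] yaw 98.14 tilt 0.27 w 0.175 [0.6848 0.2827] 26.45
[array([ 0.5612, -0.2292]), array([ 0.6702, -0.224 ])]
[[0.637, -0.236], [0.612, -0.277], [0.585, -0.261], [0.556, -0.298], [0.556, -0.373], [0.66, -0.376]]
bottle base [ 0.5987 -0.4747  0.    ] box [ 0.6713 -0.3987  0.    ]
bottle tip (array([ 0.6002, -0.47  ,  0.0895]), np.float64(0.00233265058802562))
```

Request:
move_arm:
  series:
    - [1,-0.6,0,0,0,8.2]
    - [1,-0.6,0,0,0,8.2]
    - [1,-0.6,0,0,0,8.2]
    - [1,-0.6,0,0,0,8.2]
    - [1,-0.6,0,0,0,8.2]
    - [1,-0.6,0,0,0,8.2]
    - [1,-0.6,0,0,0,8.2]
    - [1,-0.6,0,0,0,8.2]

```text
clock: 27.5
position: [0.5879, -0.3235, 0.0907]
ee_rot: [-0.435, -3.11, -0.001]
force: [0.5, 0.7, -0.8]
width: 0.172
```

Request:
move_arm:
  series:
    - [1,-0.6,0,0,0,8.2]
    - [1,-0.6,0,0,0,8.2]
    - [0,0,0,0,0,0]
    - [0,0,0,0,0,0]
    - [0,0,0,0,0,0]

```text
clock: 28.0
position: [0.6074, -0.3348, 0.0914]
ee_rot: [-0.0, -3.141, -0.001]
force: [-0.2, 1.0, -0.9]
width: 0.174
```

Run:
```python
from st import *
c=snap("wrist","w12")
```

```text
[ 0.6074 -0.3348  0.0914] yaw 179.98 tilt 0.07 w 0.174 [0.8456 1.5612] 28.0
```

View pics/w12.png

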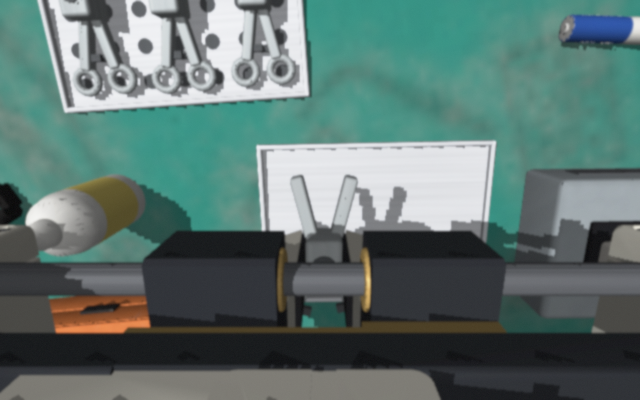

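D is held with its jaws at (305–350,178), over the plain tray whose near edge is at (258,146)–(495,142). The bottle at (90,215) stands clear. I'll lower, release, then go to E.

Request:
move_arm:
  series:
    - [0,-0.2,-1.5,0,0,0]
    - [0,0,-2,0,0,0]
    - [0,0,-1.6,0,0,0]
    - [0,0,-1,0,0,0]
    - [0,0,-0.5,0,0,0]
    - [0,0,0,0,0,0]
    - [0,0,0,0,0,0]

```text
clock: 28.75
position: [0.6084, -0.3374, 0.0261]
ee_rot: [-0.004, 3.141, -0.0]
force: [-0.2, 0.3, -1.2]
width: 0.173
```

Request:
move_arm:
  series:
    - [0,0,0,0,0,0]
    - [0,0,0,0,0,0]
    - [0,0,0,0,0,0]
    - [0,0,0,0,0,0]
  grip: 0.28

```text
clock: 29.15
position: [0.6081, -0.3375, 0.026]
ee_rot: [-0.004, 3.141, -0.0]
force: [-0.5, -0.3, -0.2]
width: 0.278
```

Request:
move_arm:
  series:
    - [0,0,1,0,0,0]
    - [0,0,2,0,0,0]
    - [0,0,2,0,0,0]
    - [0,0,2,0,0,0]
    - [-1.4,0.5,0,0,0,-8]
    - [-1.4,0.5,0,0,0,-8]
    - [-1.4,0.5,0,0,0,-8]
    - [-1.4,0.5,0,0,0,-8]

```text
clock: 29.95
position: [0.5517, -0.3172, 0.0968]
ee_rot: [0.871, 3.018, 0.0]
force: [-0.4, 0.2, -0.5]
width: 0.281
```

Request:
move_arm:
  series:
    - [-1.4,0.5,0,0,0,-8]
    - [-1.4,0.5,0,0,0,-8]
    - [-1.4,0.5,0,0,0,-8]
    - [-1.4,0.5,0,0,0,-8]
    - [-1.4,0.5,0,0,0,-8]
    - [-1.4,0.5,0,0,0,-8]
    - [-1.5,0.5,0,0,0,-8]
    - [-1.5,0.5,0,0,0,-8]
  grip: 0.5

```text
clock: 30.75
position: [0.4379, -0.277, 0.0967]
ee_rot: [2.337, 2.098, 0.001]
force: [-0.5, 0.7, -0.1]
width: 0.497
```

Request:
move_arm:
  series:
    - [-1.5,0,0,0,0,-8]
    - [0,0,0,0,0,0]
    - [0,0,0,0,0,0]
    - [0,0,0,0,0,0]

```text
clock: 31.15
position: [0.4243, -0.2775, 0.0963]
ee_rot: [2.469, 1.941, 0.001]
force: [0.7, 0.6, -0.6]
width: 0.498
```

Run:
```python
from st import *
c=snap("wrist","w13")
sc=snap("scene")
cr=cv2.resize(sc["img"][195:335,190:490],None,fx=2.1,fy=2.1,interpolation=cv2.INTER_CUBIC)[:,:630]
cv2.imwrite("pics/w13s.png",np.vstack([c["img"][0:280,5:635],cr])[:,:,::-1])
```

```text
[ 0.4243 -0.2775  0.0963] yaw 76.35 tilt 0.08 w 0.498 [0.7232 0.0235] 31.15
```

View pics/w13s.png

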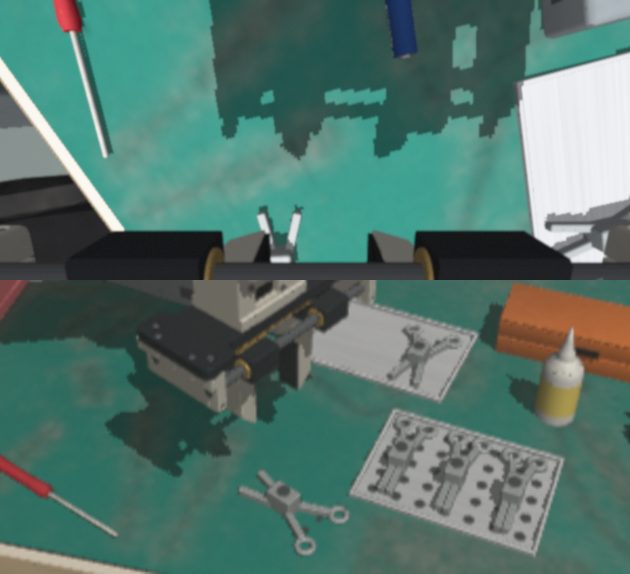

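E has been knocked aside by a few centimetres (scene crop (285,492), wrist jaws at (280,213)); D lies in the plain tray. I'll relocate E.

Run:
```python
from st import *
c=snap("wrist"); sc=snap("scene")
print("scene",at_z(sc,(190+285/2.1,195+(490-280)/2.1),.02),"wrist block",at_z(c,(287,255),.018), "jaws",at_z(c,(285,213),.008))
```

```text
[ 0.4239 -0.2774  0.096 ] yaw 76.28 tilt 0.05 w 0.501 [0.7232 0.0225] 31.25
scene [ 0.39   -0.3111  0.02  ] wrist block [ 0.3942 -0.2989  0.018 ] jaws [ 0.3988 -0.2734  0.008 ]
```

Request:
move_arm:
  series:
    - [-1.6,-1.5,0,0,0,0]
    - [-1.5,-1.5,0,0,0,0]
    - [0,0,0,0,0,0]
    - [0,0,0,0,0,0]
    - [0,0,0,0,0,0]

```text
clock: 31.85
position: [0.3928, -0.3068, 0.0959]
ee_rot: [2.472, 1.938, 0.001]
force: [0.8, -0.3, -0.5]
width: 0.503
```

Run:
```python
from st import *
c=snap("wrist","w14"); cv2.imwrite("pics/w14c.png",cv2.resize(c["img"][130:270,230:420],None,fx=2.5,fy=2.5)[:,:,::-1])
for n in ("open_clamp_1_pivot",):
    for o in outline_of("wrist",n)[:3]: print(o["p"],o["rect"])
```

```text
[ 0.3928 -0.3068  0.0959] yaw 76.2 tilt 0.04 w 0.503 [0.8055 0.1057] 31.85
0.97 [596.1, 168.5, 43.0, 46.6]
```

View pics/w14c.png

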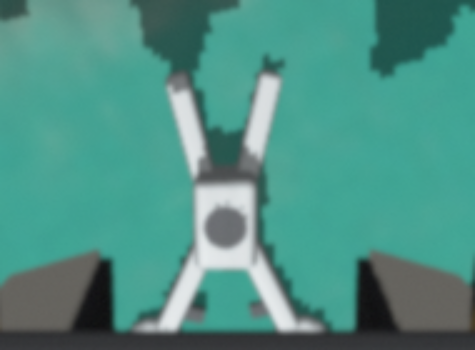

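E's disc is at about (320,221), aligned with the tool. I'll shift (-3,-3.6) mm and grasp.

Request:
move_arm:
  series:
    - [-0.3,-0.4,-1.5,0,0,0]
    - [0,0,-2,0,0,0]
    - [0,0,-2,0,0,0]
    - [0,0,-1.2,0,0,0]
    - [0,0,-0.7,0,0,0]
    - [0,0,0,0,0,0]
    - [0,0,0,0,0,0]

```text
clock: 32.65
position: [0.3895, -0.3114, 0.0223]
ee_rot: [2.472, 1.937, 0.0]
force: [-0.3, 0.4, -0.4]
width: 0.501
```

Request:
move_arm:
  series:
    - [0,0,0,0,0,0]
    - [0,0,0,0,0,0]
    - [0,0,0,0,0,0]
    - [0,0,0,0,0,0]
    - [0,0,0,0,0,0]
    - [0,0,0,0,0,0]
  grip: 0
  force: 30

```text
clock: 33.25
position: [0.3891, -0.3118, 0.0221]
ee_rot: [2.473, 1.937, -0.0]
force: [-0.8, -0.4, 4.0]
width: 0.181
```

Request:
move_arm:
  series:
    - [0,0,1,0,0,0]
    - [0,0,2,0,0,0]
    - [0,0,2,0,0,0]
    - [0,0,2,0,0,0]
    - [0,0,0,0,0,0]

```text
clock: 33.75
position: [0.3903, -0.312, 0.0946]
ee_rot: [2.47, 1.935, 0.002]
force: [0.3, -0.1, -0.8]
width: 0.179
```

Request:
move_arm:
  series:
    - [1.7,0.4,0,0,0,8]
    - [1.7,0.4,0,0,0,8]
    - [1.7,0.4,0,0,0,8]
    - [1.7,0.4,0,0,0,8]
    - [1.7,0.4,0,0,0,8]
    - [1.7,0.4,0,0,0,8]
    - [1.7,0.4,0,0,0,8]
    - [1.7,0.4,0,0,0,8]

```text
clock: 34.55
position: [0.5252, -0.279, 0.0913]
ee_rot: [-1.062, -2.956, -0.0]
force: [0.0, -0.0, -0.4]
width: 0.181
```

Request:
move_arm:
  series:
    - [1.7,0.4,0,0,0,8]
    - [1.7,0.4,0,0,0,8]
    - [1.7,0.4,0,0,0,8]
    - [1.6,0.4,0,0,0,8]
    - [1.5,0,0,0,0,8]
    - [0,0,0,0,0,0]
    - [0,0,0,0,0,0]
    - [0,0,0,0,0,0]

```text
clock: 35.35
position: [0.606, -0.2636, 0.0914]
ee_rot: [-0.001, -3.14, -0.0]
force: [-0.2, -0.4, -1.3]
width: 0.182
```

Run:
```python
from st import *
c=snap("wrist","w15")
```

```text
[ 0.606  -0.2636  0.0914] yaw 179.98 tilt 0.07 w 0.182 [0.7822 1.4357] 35.35
```

View pics/w15.png

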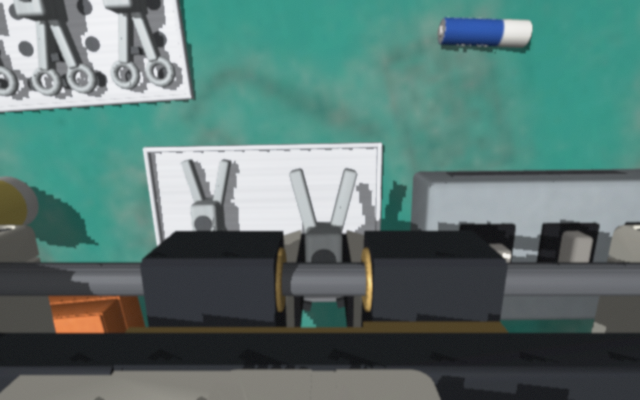

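D is flat at (204,220) in the plain tray, and E is held beside it over free floor. I'll lower and release.

Request:
move_arm:
  series:
    - [0.2,0,-1.5,0,0,0]
    - [0,0,-2,0,0,0]
    - [0,0,-1.6,0,0,0]
    - [0,0,-1,0,0,0]
    - [0,0,-0.5,0,0,0]
    - [0,0,0,0,0,0]
    - [0,0,0,0,0,0]

```text
clock: 36.1
position: [0.6093, -0.2634, 0.0261]
ee_rot: [-0.004, 3.141, 0.0]
force: [-0.5, -0.2, -1.1]
width: 0.183
```

Request:
move_arm:
  series:
    - [0,0,0,0,0,0]
    - [0,0,0,0,0,0]
    - [0,0,0,0,0,0]
    - [0,0,0,0,0,0]
  grip: 0.28

```text
clock: 36.5
position: [0.6091, -0.2634, 0.026]
ee_rot: [-0.004, 3.141, -0.0]
force: [-0.1, 0.2, 0.4]
width: 0.28
```

Request:
move_arm:
  series:
    - [0,0,1,0,0,0]
    - [0,0,2,0,0,0]
    - [0,0,3,0,0,0]
    - [0,0,4,0,0,0]
    - [0,0,4,0,0,0]
    - [-1,1,2,0,0,-8]
    - [-2,2,0,0,0,-8]
    - [-2,2,0,0,0,-8]

```text
clock: 37.3
position: [0.5591, -0.2128, 0.1875]
ee_rot: [0.659, 3.069, 0.0]
force: [0.6, 0.6, -0.4]
width: 0.276
```

Request:
move_arm:
  series:
    - [-2,2,0,0,0,-8]
    - [-1,2,0,0,0,-8]
    - [0,2,0,0,0,-8]
    - [0,2,0,0,0,-8]
    - [0,2,0,0,0,-8]
    - [0,2,0,0,0,-8]
    - [0,2,0,0,0,-8]
    - [0,0,0,0,0,-8]
  grip: 0.5

```text
clock: 38.1
position: [0.5292, -0.0695, 0.187]
ee_rot: [-2.181, -2.262, -0.003]
force: [-0.8, -0.1, -0.2]
width: 0.503
```

Request:
move_arm:
  series:
    - [0,0,0,0,0,0]
    - [0,0,0,0,0,0]
    - [0,0,0,0,0,0]

```text
clock: 38.4
position: [0.529, -0.0739, 0.1861]
ee_rot: [2.177, 2.265, 0.0]
force: [-0.2, 0.6, 0.5]
width: 0.501
```

Run:
```python
from st import *
c=snap("wrist","w16")
for n in ("dial_grip","square_key_top","bar_key_top","round_key_top"):
    for o in outline_of("wrist",n)[:2]:
        u=cen(o["mask"]); print(n,round(o["p"],2),u.round(1),[int(v) for v in o["rect"]],at_z(c,u,.059 if "key" in n else .085))
sc=snap("scene","s16")
for n in ("dial_grip","square_key_top","bar_key_top","round_key_top"):
    for o in outline_of("scene",n)[:2]:
        u=cen(o["mask"]); print("sc",n,round(o["p"],2),u.round(1),[int(v) for v in o["rect"]],at_z(sc,u,.059 if "key" in n else .085))
cr=cv2.resize(sc["img"][140:335,190:490],None,fx=1.8,fy=1.8,interpolation=cv2.INTER_CUBIC)
big=np.zeros((600,640,3),np.uint8); big[:250]=c["img"][:250]; big[250:,:540]=cr[:350]
cv2.imwrite("pics/w16s.png",big[:,:,::-1])
```

```text
[ 0.529  -0.0739  0.1861] yaw 92.28 tilt 0.02 w 0.501 [ 0.4258 -0.1494] 38.4
dial_grip 0.79 [454.1 106.8] [416, 77, 83, 60] [ 0.6121 -0.0044  0.085 ]
round_key_top 0.63 [436.3 210.3] [422, 198, 29, 28] [ 0.6177 -0.0826  0.059 ]
sc dial_grip 0.69 [252.7 165.3] [241, 151, 22, 26] [ 0.5914 -0.0269  0.085 ]
sc square_key_top 0.73 [288.7 238.5] [274, 230, 25, 17] [ 0.4462 -0.2062  0.059 ]
sc square_key_top 0.68 [434.6 293.4] [426, 278, 23, 33] [ 0.4399 -0.4749  0.059 ]
sc round_key_top 0.6 [283.1 179.1] [277, 173, 12, 14] [ 0.6086 -0.0913  0.059 ]
sc round_key_top 0.3 [408.6 294.4] [357, 257, 99, 69] [ 0.4193 -0.4405  0.059 ]
```

View pics/w16s.png

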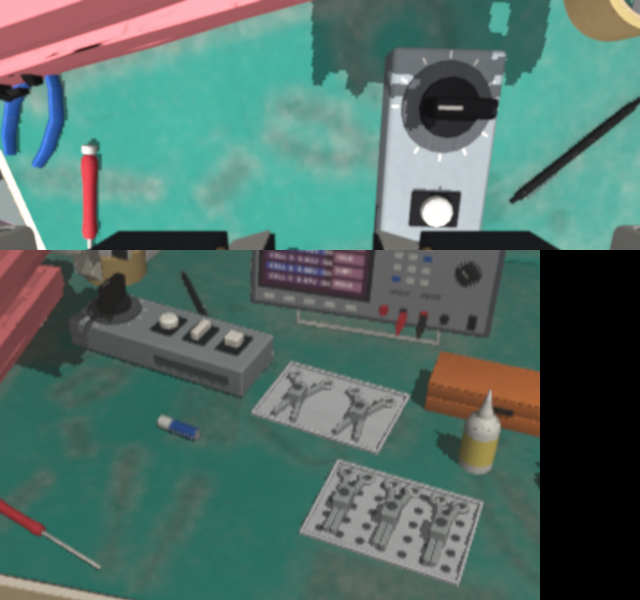

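All five clamps are flat in their trays and the battery lies where it was. Dial bar: top centre about (468,107), white line at (438–463,107) toward the robot. That is 15 pictures viewed, so from here I'll check numerically and keep the last picture for the end.

Run:
```python
from st import *
c=snap("wrist"); m=np.array(imaging.get_image("wrist")["mount"])
print("dial top",at_z(c,(468,107),.089),"skirt",at_z(c,(452,107),.05))
def fake(p,rv):
    T=np.eye(4); T[:3,:3]=R.from_rotvec(rv).as_matrix(); T[:3,3]=p
    return dict(c,C=np.linalg.inv(T@m))
g=fake([.498,-.2785,.295],[3.141,-.001,.001])
for n,u in [("sq",(233.6,53.9)),("bar",(188.7,54.3)),("rnd",(144.4,54.4))]: print(n,at_z(g,u,.059))
print("rnd now",at_z(c,(436.7,211),.059), "tri", tri([(g,(144.4,54.4)),(c,(436.7,211))]))
for p in [(310,0),(150,38),(0,78)]: print("crate",[at_z(c,p,z).round(3) for z in (0,.08,.17)])
sc=snap("scene")
# crate right edge, scene: pixels where pink ends
h=cv2.cvtColor(sc["img"],cv2.COLOR_RGB2HSV)
pink=((h[...,0]>165)|(h[...,0]<8))&(h[...,1]>70)&(h[...,2]>60)
for r in (100,120,140,150,160,180,200,220):
    xs=np.nonzero(pink[r,:240])[0]; print(r,xs.max(),[at_z(sc,(xs.max(),r),z).round(3)[:2].tolist() for z in (0,.08,.17)])
```

```text
[ 0.529  -0.0735  0.1859] yaw 92.15 tilt 0.0 w 0.498 [ 0.4246 -0.1522] 38.9
dial top [ 0.6197 -0.0039  0.089 ] skirt [ 0.623 -0.004  0.05 ]
sq [ 0.6145 -0.1907  0.059 ]
bar [ 0.6142 -0.1465  0.059 ]
rnd [ 0.6141 -0.1029  0.059 ]
rnd now [ 0.618  -0.0828  0.059 ] tri (array([ 0.6215, -0.0903,  0.0357]), np.float64(0.0041517109878694836))
crate [array([0.513, 0.077, 0.   ]), array([0.516, 0.057, 0.08 ]), array([0.52 , 0.034, 0.17 ])]
crate [array([0.379, 0.043, 0.   ]), array([0.415, 0.031, 0.08 ]), array([0.456, 0.018, 0.17 ])]
crate [array([0.246, 0.006, 0.   ]), array([0.315, 0.003, 0.08 ]), array([ 0.392, -0.   ,  0.17 ])]
100 213 [[0.985, 0.425], [0.841, 0.29], [0.678, 0.137]]
120 193 [[0.839, 0.38], [0.714, 0.251], [0.574, 0.106]]
140 217 [[0.77, 0.233], [0.655, 0.124], [0.526, 0.001]]
150 223 [[0.733, 0.182], [0.623, 0.08], [0.499, -0.035]]
160 224 [[0.692, 0.146], [0.587, 0.049], [0.47, -0.06]]
180 213 [[0.604, 0.109], [0.512, 0.017], [0.408, -0.086]]
200 199 [[0.524, 0.083], [0.443, -0.005], [0.351, -0.104]]
220 184 [[0.452, 0.062], [0.381, -0.023], [0.301, -0.119]]
```

Request:
move_arm:
  series:
    - [0.9,0.7,0,0,0,8]
    - [0.9,0.7,0,0,0,8]
    - [0.9,0.7,0,0,0,8]
    - [0.9,0.7,0,0,0,8]
    - [0.9,0.7,0,0,0,8]
    - [0.9,0.7,0,0,0,8]
    - [0.9,0.7,0,0,0,8]
    - [0.9,0.7,0,0,0,8]

```text
clock: 39.85
position: [0.6014, -0.0172, 0.1859]
ee_rot: [0.641, 3.076, -0.0]
force: [0.8, -0.1, 0.1]
width: 0.499
```

Request:
move_arm:
  series:
    - [0.9,0.7,0,0,0,8]
    - [0.9,0.7,0,0,0,8]
    - [0.3,0,0,0,0,7.8]
    - [0,0,0,0,0,0]
    - [0,0,0,0,0,0]
    - [0,0,0,0,0,0]

```text
clock: 40.45
position: [0.6218, -0.0037, 0.1858]
ee_rot: [-0.007, -3.141, 0.0]
force: [1.4, -0.8, -0.2]
width: 0.501
```

```bash
cat >> h.py <<'E'
def bar(c,p0=(.622,-.004),z=.089):
    """white pointer line on the dial bar: centre and direction (deg, from axis outward) in the world at height z"""
    h=cv2.cvtColor(c["img"],cv2.COLOR_RGB2HSV); u=proj(c,(*p0,z))
    yy,xx=np.mgrid[:400,:640]; near=(xx-u[0])**2+(yy-u[1])**2<60**2
    dark=(h[...,2]<70)&near; wh=(h[...,1]<70)&(h[...,2]>130)&near
    out=[]
    n,lab,st,ce=cv2.connectedComponentsWithStats(wh.astype(np.uint8))
    for i in range(1,n):
        if st[i,4]<12: continue
        ys,xs=np.nonzero(lab==i); P=np.array([at_z(c,(x,y),z)[:2] for x,y in zip(xs,ys)]); m=P.mean(0)
        e,E=np.linalg.eigh(np.cov(P.T)); L=np.sqrt(e)*3.46; r=m-np.array(p0)
        ax=E[:,1]*np.sign(E[:,1]@r)
        out.append((m.round(4),(L*1000).round(1),np.degrees(np.arctan2(ax[1],ax[0])).round(1),np.linalg.norm(r).round(4),st[i,:4].tolist()))
    return u,out
E
python3 - <<'E'
from st import *
c=snap("wrist","w17")
u,o=bar(c); print(u); [print(x) for x in o]
for n in ("dial_grip","square_key_top","bar_key_top","round_key_top"):
    for q in outline_of("wrist",n)[:2]:
        v=cen(q["mask"]); print(n,round(q["p"],2),v.round(1),[int(t) for t in q["rect"]],at_z(c,v,.059 if "key" in n else .075))
E
```

```text
[ 0.6218 -0.0037  0.1858] yaw 179.75 tilt 0.02 w 0.501 [0.4588 1.0589] 40.45
[323.189  206.2874]
(array([0.6127, 0.0247]), array([13.5, 53.9]), np.float64(-172.1), np.float64(0.0302), [335, 148, 39, 78])
(array([ 0.625 , -0.0295]), array([35.7, 58.6]), np.float64(-150.7), np.float64(0.0257), [264, 150, 77, 87])
(array([ 0.608 , -0.0048]), array([ 3.3, 16.3]), np.float64(-179.9), np.float64(0.014), [320, 175, 5, 24])
dial_grip 0.56 [322.5 192.3] [292, 162, 59, 66] [ 0.6155 -0.0045  0.075 ]
dial_grip 0.52 [105.7 192.9] [91, 180, 31, 26] [ 0.6151 -0.1613  0.075 ]
square_key_top 0.78 [105.3 192.7] [91, 178, 30, 27] [ 0.6188 -0.1717  0.059 ]
bar_key_top 0.63 [162.7 191.3] [150, 167, 25, 45] [ 0.618  -0.1273  0.059 ]
round_key_top 0.59 [220.6 190.5] [204, 176, 33, 32] [ 0.6176 -0.0828  0.059 ]
```

Run:
```python
from st import *
c=snap("wrist"); m=np.array(imaging.get_image("wrist")["mount"])
T=np.eye(4); T[:3,:3]=R.from_rotvec([2.177,2.265,0]).as_matrix(); T[:3,3]=[.529,-.0737,.186]
f=dict(c,C=np.linalg.inv(T@m)); f["img"]=cv2.imread("pics/w16.png")[:,:,::-1].copy()
a=bar(f)[1]; b=bar(c)[1]
for x in a: print(x)
A=[x for x in a if x[1][1]<22]; B=[x for x in b if x[1][1]<22]
pa=proj(f,(*A[0][0],.089)); pb=proj(c,(*B[0][0],.089)); print(pa,pb,tri([(f,pa),(c,pb)]))
print("round",tri([(f,(436.3,210.3)),(c,(220.6,190.5))]))
```

```text
[ 0.622  -0.0035  0.186 ] yaw 179.89 tilt 0.02 w 0.501 [0.4588 1.0608] 40.7
(array([ 0.5401, -0.0392]), array([ 9.6, 10.1]), np.float64(-178.2), np.float64(0.0891), [334, 148, 20, 19])
(array([ 0.5189, -0.0414]), array([3.5, 6.2]), np.float64(-153.2), np.float64(0.1097), [306, 156, 10, 7])
(array([ 0.5691, -0.0755]), array([ 1.3, 19.5]), np.float64(-89.4), np.float64(0.0889), [380, 195, 4, 30])
[266.8692  81.4045] [321.7634 186.2372] (array([ 0.5376, -0.0065,  0.3967]), np.float64(0.003469645865098326))
round (array([ 0.6196, -0.0846,  0.0524]), np.float64(0.00016334185943946838))
```

Run:
```python
from st import *
c=snap("wrist"); m=np.array(imaging.get_image("wrist")["mount"])
T=np.eye(4); T[:3,:3]=R.from_rotvec([2.177,2.265,0]).as_matrix(); T[:3,3]=[.529,-.0737,.186]
C=np.linalg.inv(T@m); f=dict(c,C=C,P=c["K"]@C[:3]); f["img"]=cv2.imread("pics/w16.png")[:,:,::-1].copy()
A=[x for x in bar(f)[1] if 10<x[1][1]<22 and x[1][0]<6]; B=[x for x in bar(c)[1] if 10<x[1][1]<22]
print(A); pa=proj(f,(*A[0][0],.089)); pb=proj(c,(*B[0][0],.089)); print(pa,pb,tri([(f,pa),(c,pb)]))
```

```text
[ 0.622  -0.0034  0.186 ] yaw 179.92 tilt 0.01 w 0.499 [0.4588 1.0612] 40.8
[(array([ 0.6081, -0.0047]), array([ 2.3, 14.5]), np.float64(-179.4), np.float64(0.0139), [439, 106, 23, 4])]
[450.6945 107.3037] [321.621  186.0659] (array([ 0.6078, -0.0048,  0.0899]), np.float64(4.4486470966852154e-05))
```

The bar top triangulates to z = 0.090 (text: 0.089), with the axis at about (0.620,-0.0048). I'll descend on the dial and close.

Request:
move_arm:
  series:
    - [-0.2,-0.1,-2,0,0,0]
    - [0,0,-2,0,0,0]
    - [0,0,-2,0,0,0]
    - [0,0,-2,0,0,0]
    - [0,0,-1.5,0,0,0]
    - [0,0,-0.8,0,0,0]
    - [0,0,0,0,0,0]
    - [0,0,0,0,0,0]
  grip: 0.4

```text
clock: 41.7
position: [0.6204, -0.0042, 0.0835]
ee_rot: [0.002, 3.141, 0.0]
force: [0.4, 0.3, 1.0]
width: 0.398
```

Request:
move_arm:
  series:
    - [0,0,0,0,0,0]
    - [0,0,0,0,0,0]
    - [0,0,0,0,0,0]
    - [0,0,0,0,0,0]
    - [0,0,0,0,0,0]
    - [0,0,0,0,0,0]
  grip: 0
  force: 25

```text
clock: 42.3
position: [0.6203, -0.0045, 0.0833]
ee_rot: [0.002, 3.141, -0.0]
force: [-0.6, -0.8, 5.6]
width: 0.151
```

Run:
```python
from st import *
print(s["force"],s["ft_torque"],s["joints"])
```

```text
[ 0.6203 -0.0045  0.0833] yaw 179.93 tilt 0.03 w 0.151 [0.4204 0.9787] 42.3
[-0.6298 -0.7823  5.5717] [-0.1549  0.0721 -0.0028] [ 0.4204  0.7318 -0.7777  1.7052  0.6087  0.962   0.9787]
```

Request:
move_arm:
  series:
    - [0,0,0,0,0,-7.5]
    - [0,0,0,0,0,-7.5]
    - [0,0,0,0,0,-7.5]
    - [0,0,0,0,0,-7.5]
    - [0,0,0,0,0,-7.5]
    - [0,0,0,0,0,-7.5]
    - [0,0,0,0,0,-7.5]
    - [0,0,0,0,0,-7.5]

```text
clock: 43.1
position: [0.6195, -0.0059, 0.0833]
ee_rot: [1.581, 2.715, -0.003]
force: [-3.6, -4.5, 8.6]
width: 0.153
```

Run:
```python
from st import *
print(s["force"],s["ft_torque"])
c=snap("wrist"); u,o=bar(c,(.6203,-.0045),.089); [print(x) for x in o if 6<x[1][1]<25]
```

```text
[ 0.6195 -0.0059  0.0833] yaw 119.58 tilt 0.13 w 0.153 [0.2677 0.0883] 43.1
[-3.6102 -4.511   8.5842] [-0.9464  0.851   0.0285]
(array([0.6129, 0.0051]), array([ 2.4, 14.4]), np.float64(119.5), np.float64(0.0121), [320, 229, 6, 34])
(array([ 0.6034, -0.0001]), array([ 4. , 11.6]), np.float64(114.1), np.float64(0.0175), [290, 232, 13, 29])
(array([0.6228, 0.011 ]), array([ 4. , 11.5]), np.float64(124.5), np.float64(0.0157), [345, 232, 13, 29])
(array([ 0.6302, -0.024 ]), array([ 9.6, 17.5]), np.float64(-143.5), np.float64(0.0219), [304, 298, 40, 31])
```

The pointer turned with the tool: 60°, i.e. 2 clicks. Continuing.

Request:
move_arm:
  series:
    - [0,0,0,0,0,-7.5]
    - [0,0,0,0,0,-7.5]
    - [0,0,0,0,0,-7.5]
    - [0,0,0,0,0,-7.5]
    - [0,0,0,0,0,-7.5]
    - [0,0,0,0,0,-7.5]
    - [0,0,0,0,0,-7.5]
    - [0,0,0,0,0,-7.5]

```text
clock: 43.95
position: [0.618, -0.0059, 0.0832]
ee_rot: [-2.726, -1.561, 0.007]
force: [-9.5, -3.6, 13.4]
width: 0.148
```

Request:
move_arm:
  series:
    - [0,0,0,0,0,-7.5]
    - [0,0,0,0,0,-7.5]
    - [0,0,0,0,0,-7.5]
    - [0,0,0,0,0,-7.5]
    - [0,0,0,0,0,-7.5]
    - [0,0,0,0,0,-7.5]
    - [0,0,0,0,0,-7.5]
    - [0,0,0,0,0,-7.5]

```text
clock: 44.75
position: [0.6173, -0.0046, 0.0832]
ee_rot: [3.141, -0.01, -0.008]
force: [-12.0, -0.7, 16.2]
width: 0.152
```

Run:
```python
from st import *
print(s["force"],s["ft_torque"],s["joints"])
c=snap("wrist"); u,o=bar(c,(.6203,-.0045),.089); [print(x) for x in o if 6<x[1][1]<25]
```

```text
[ 0.6173 -0.0046  0.0832] yaw -0.37 tilt 0.29 w 0.152 [-0.0991 -1.6355] 44.75
[-12.0327  -0.7465  16.2074] [-0.0786  2.6713 -0.0018] [-0.0991  0.5929  0.0294  1.7561 -0.0233  0.7979 -1.6355]
(array([ 0.6301, -0.0046]), array([ 2.2, 14. ]), np.float64(-0.3), np.float64(0.0098), [321, 230, 6, 33])
(array([0.6308, 0.0065]), array([ 3.9, 11.3]), np.float64(-5.0), np.float64(0.0152), [290, 232, 13, 29])
(array([ 0.6306, -0.0158]), array([ 3.9, 11.4]), np.float64(4.6), np.float64(0.0153), [345, 232, 13, 29])
(array([ 0.5932, -0.0062]), array([ 1. , 11.3]), np.float64(-87.2), np.float64(0.0271), [311, 325, 30, 3])
```

The pointer is at 0°, so 180° or 6 clicks are done. I'll release, go back up, turn round and regrasp at the refined axis (0.619,-0.0046).

Request:
move_arm:
  series:
    - [0,0,0,0,0,0]
    - [0,0,0,0,0,0]
    - [0,0,0,0,0,0]
    - [0,0,0,0,0,0]
    - [0,0,2,0,0,0]
    - [0,0,3,0,0,0]
    - [0,0,3,0,0,0]
    - [0,0,2,0,0,0]
  grip: 0.4

```text
clock: 45.6
position: [0.6208, -0.0044, 0.185]
ee_rot: [-3.141, 0.001, -0.003]
force: [0.2, -0.1, 0.0]
width: 0.403
```

Request:
move_arm:
  series:
    - [0,0,0,0,0,8.2]
    - [0,0,0,0,0,8.2]
    - [0,0,0,0,0,8.2]
    - [0,0,0,0,0,8.2]
    - [0,0,0,0,0,8.2]
    - [0,0,0,0,0,8.2]
    - [0,0,0,0,0,8.2]
    - [0,0,0,0,0,8.2]

```text
clock: 46.4
position: [0.6201, -0.0045, 0.1828]
ee_rot: [-2.636, -1.708, 0.0]
force: [0.4, 0.3, -0.7]
width: 0.398
```

Request:
move_arm:
  series:
    - [0,0,0,0,0,8.2]
    - [0,0,0,0,0,8.2]
    - [0,0,0,0,0,8.2]
    - [0,0,0,0,0,8.2]
    - [0,0,0,0,0,8.2]
    - [0,0,0,0,0,8.2]
    - [0,0,0,0,0,8.2]
    - [0,0,0,0,0,8.2]

```text
clock: 47.2
position: [0.6201, -0.0046, 0.1828]
ee_rot: [-1.291, -2.864, -0.0]
force: [-0.4, -0.5, -0.9]
width: 0.399
```

Request:
move_arm:
  series:
    - [0,0,0,0,0,8.2]
    - [0,0,0,0,0,8.2]
    - [0,0,0,0,0,8.2]
    - [0,0,0,0,0,8.2]
    - [0,0,0,0,0,8.2]
    - [0,0,0,0,0,8]
    - [0,0,0,0,0,0]
    - [0,0,0,0,0,0]

```text
clock: 48.0
position: [0.62, -0.0046, 0.1827]
ee_rot: [-0.003, -3.141, -0.001]
force: [-0.3, 0.4, 0.1]
width: 0.402
```

Run:
```python
from st import *
c=snap("wrist"); u,o=bar(c,(.619,-.0046),.089); [print(x) for x in o if 6<x[1][1]<25]
```

```text
[ 0.62   -0.0046  0.1827] yaw 179.89 tilt 0.03 w 0.402 [0.3937 1.126 ] 48.0
```

Run:
```python
from st import *
c=snap("wrist","w20"); u,o=bar(c,(.619,-.0046),.089); print(u); [print(x) for x in o]
g=cv2.cvtColor(c["img"],cv2.COLOR_RGB2GRAY); x=int(u[0])
for r in range(int(u[1])-30,int(u[1])+40,3): print(r,g[r,x-14:x+15:2])
```

```text
[ 0.62   -0.0046  0.1828] yaw 179.91 tilt 0.01 w 0.404 [0.3933 1.1262] 48.05
[323.5443 205.7291]
(array([ 0.6163, -0.0143]), array([64.1, 89.2]), np.float64(-74.7), np.float64(0.0101), [264, 146, 112, 94])
(array([0.6409, 0.0305]), array([2. , 4.7]), np.float64(-25.1), np.float64(0.0413), [372, 233, 5, 7])
175 [47 45 40 29 29 29 29 30 27 28 27 24 22 27 28]
178 [44 45 38 39 40 41 43 41 40 39 38 33 24 27 24]
181 [43 43 39 42 44 46 44 43 44 43 41 34 24 23 26]
184 [43 43 39 41 45 44 45 45 44 43 41 35 27 25 25]
187 [44 43 38 41 45 44 44 43 42 43 38 35 24 24 25]
190 [42 43 38 41 45 46 44 43 43 41 41 35 24 23 22]
193 [43 40 36 41 45 45 42 41 42 43 41 34 25 26 26]
196 [42 42 37 38 44 45 45 43 41 42 40 32 24 24 24]
199 [41 42 38 40 44 43 42 43 42 42 42 34 25 22 26]
202 [42 42 38 40 42 43 43 42 43 40 41 32 23 23 24]
205 [42 41 38 39 44 43 42 42 42 40 41 32 23 23 24]
208 [41 41 37 40 43 43 44 51 45 41 40 33 24 24 25]
211 [ 41  40  37  40  42  43 109 225 153  44  40  32  24  22  24]
214 [ 42  40  37  40  43  45 134 248 185  46  38  31  24  24  24]
217 [ 74  52  37  39  41  45 133 248 185  46  39  31  24  26  39]
220 [107 102  68  27  34  37 106 222 154  46  37  32  34  54  59]
223 [111 110  82  30  23  24  71 150 101  38  36  30  41  61  61]
226 [110 108  80  28  22  24  73 150 100  25  24  23  44  60  61]
229 [129 112  89  31  26  26  87 156 100  27  22  26  56  66  65]
232 [184 179 169 127  85  66  89 138 108  68  76 115 159 165 138]
235 [184 185 186 185 181 177 181 227 224 181 180 182 182 182 162]
238 [160 159 158 156 152 146 149 199 202 154 150 148 146 143 134]
241 [139 139 138 137 137 138 138 140 141 139 138 139 138 138 138]
244 [141 141 140 139 139 138 140 140 140 140 139 139 138 137 139]
```

The pointer line is at rows 210–221, straight toward +x: the dial stayed at 180°. Regrasping.

Request:
move_arm:
  series:
    - [-0.1,0,-2,0,0,0]
    - [0,0,-2,0,0,0]
    - [0,0,-2,0,0,0]
    - [0,0,-2,0,0,0]
    - [0,0,-1.4,0,0,0]
    - [0,0,-0.6,0,0,0]
    - [0,0,0,0,0,0]
    - [0,0,0,0,0,0]

```text
clock: 48.9
position: [0.6195, -0.0041, 0.0837]
ee_rot: [-0.003, 3.141, 0.0]
force: [-0.9, 0.5, -0.2]
width: 0.398
```

Request:
move_arm:
  series:
    - [0,0,0,0,0,0]
    - [0,0,0,0,0,0]
    - [0,0,0,0,0,0]
    - [0,0,0,0,0,0]
    - [0,0,0,0,0,0]
    - [0,0,0,0,0,0]
  grip: 0
  force: 25

```text
clock: 49.5
position: [0.6192, -0.0045, 0.0833]
ee_rot: [-0.004, 3.141, -0.0]
force: [-0.5, -0.6, 5.1]
width: 0.15
```

Request:
move_arm:
  series:
    - [0,0,0,0,0,-7.5]
    - [0,0,0,0,0,-7.5]
    - [0,0,0,0,0,-7.5]
    - [0,0,0,0,0,-7.5]
    - [0,0,0,0,0,-7.5]
    - [0,0,0,0,0,-7.5]
    - [0,0,0,0,0,-7.5]
    - [0,0,0,0,0,-7.5]

```text
clock: 50.3
position: [0.6189, -0.0051, 0.0833]
ee_rot: [1.575, 2.718, -0.001]
force: [-1.5, -2.8, 6.0]
width: 0.15
```

Request:
move_arm:
  series:
    - [0,0,0,0,0,-7.5]
    - [0,0,0,0,0,-7.5]
    - [0,0,0,0,0,-7.5]
    - [0,0,0,0,0,-7.5]
    - [0,0,0,0,0,0]
    - [0,0,0,0,0,0]

```text
clock: 50.9
position: [0.6186, -0.0052, 0.0832]
ee_rot: [2.219, 2.223, -0.002]
force: [-2.1, -2.2, 6.8]
width: 0.154
```

```bash
python3 st.py
```

```text
[ 0.6186 -0.0052  0.0832] yaw 90.11 tilt 0.08 w 0.154 [ 0.0995 -0.2576] 50.9
```

Request:
move_arm:
  series:
    - [0,0,0,0,0,0]
    - [0,0,0,0,0,0]
    - [0,0,0,0,0,0]
    - [0,0,0,0,0,0]
    - [0,0,2,0,0,0]
    - [0,0,3,0,0,0]
    - [0,0,3,0,0,0]
    - [0,-2,2,0,0,0]
  grip: 0.4

```text
clock: 51.7
position: [0.6197, -0.0207, 0.1852]
ee_rot: [-2.213, -2.229, -0.005]
force: [1.2, 0.1, 0.2]
width: 0.401
```

Request:
move_arm:
  series:
    - [0,-2,0,0,0,0]
    - [0,-2,0,0,0,0]
    - [0,0,0,0,0,0]
    - [0,0,0,0,0,0]
    - [0,0,0,0,0,0]
  grip: 0

```text
clock: 52.2
position: [0.619, -0.063, 0.1827]
ee_rot: [-2.217, -2.225, -0.001]
force: [-0.3, -0.3, 0.3]
width: 0.027
```

Run:
```python
from st import *
c=snap("wrist","w21"); u,o=bar(c,(.619,-.0046),.089); print(u); [print(x) for x in o]
for n in ("square_key_top","bar_key_top","round_key_top"):
    for q in outline_of("wrist",n)[:2]:
        v=cen(q["mask"]); print(n,round(q["p"],2),v.round(1),[int(t) for t in q["rect"]],at_z(c,v,.059))
sc=snap("scene")
for n in ("square_key_top","bar_key_top","round_key_top"):
    for q in outline_of("scene",n)[:3]:
        v=cen(q["mask"]); print("sc",n,round(q["p"],2),v.round(1),at_z(sc,v,.057))
```

```text
[ 0.619  -0.063   0.1827] yaw 90.22 tilt 0.05 w 0.027 [ 0.2072 -0.1182] 52.2
[323.4254 119.7696]
(array([0.6183, 0.0287]), array([2.4, 4.7]), np.float64(90.1), np.float64(0.0333), [321, 61, 4, 8])
(array([0.6369, 0.0231]), array([4.5, 9.4]), np.float64(138.6), np.float64(0.033), [346, 67, 13, 15])
(array([0.6024, 0.0246]), array([2.7, 5. ]), np.float64(125.6), np.float64(0.0336), [294, 68, 7, 8])
(array([ 0.614 , -0.0214]), array([48.2, 83.2]), np.float64(-22.5), np.float64(0.0175), [267, 75, 111, 105])
(array([0.6465, 0.0132]), array([2.7, 4.9]), np.float64(30.3), np.float64(0.0327), [364, 88, 8, 7])
(array([ 0.6188, -0.0166]), array([ 3., 15.]), np.float64(-89.9), np.float64(0.012), [321, 126, 5, 25])
bar_key_top 0.46 [323.3 117.9] [293, 85, 59, 68] [ 0.6189 -0.0044  0.059 ]
round_key_top 0.78 [324.  219.5] [309, 208, 28, 27] [ 0.6197 -0.0813  0.059 ]
sc square_key_top 0.23 [374.  227.1] [ 0.5495 -0.3275  0.057 ]
sc bar_key_top 0.47 [301.  184.1] [ 0.6122 -0.1337  0.057 ]
sc round_key_top 0.42 [283.3 178.9] [ 0.6121 -0.0894  0.057 ]
```

The pointer is at −89.9°: exactly 9 clicks, and the dial is let go. Going to the square key with the jaws shut.

Request:
move_arm:
  series:
    - [0,-3,0,0,0,0]
    - [0,-3,0,0,0,0]
    - [0,-3,0,0,0,0]
    - [0,-2.1,-2,0,0,0]
    - [0,0,-3,0,0,0]
    - [0,0,-3,0,0,0]
    - [0,0,0,0,0,0]
    - [0,0,0,0,0,0]

```text
clock: 53.4
position: [0.619, -0.1752, 0.1031]
ee_rot: [-2.218, -2.224, 0.0]
force: [0.1, -0.3, -0.1]
width: 0.005
```

Run:
```python
from st import *
print(s["force"])
c=snap("wrist","w22")
for n in ("square_key_top","bar_key_top","round_key_top"):
    for q in outline_of("wrist",n)[:2]:
        v=cen(q["mask"]); print(n,round(q["p"],2),v.round(1),[int(t) for t in q["rect"]],at_z(c,v,.059))
```

```text
[ 0.619  -0.1752  0.1031] yaw 90.16 tilt 0.05 w 0.005 [0.3551 0.0401] 53.4
[ 0.0583 -0.2987 -0.0783]
square_key_top 0.63 [325.4 220.6] [311, 208, 34, 22] [ 0.6201 -0.1682  0.059 ]
bar_key_top 0.68 [325.  147.7] [290, 137, 67, 20] [ 0.6198 -0.1289  0.059 ]
bar_key_top 0.48 [325.9 220.6] [310, 209, 29, 23] [ 0.6204 -0.1682  0.059 ]
round_key_top 0.94 [324.8  55.9] [301, 31, 47, 51] [ 0.6196 -0.0847  0.059 ]
```

Request:
move_arm:
  series:
    - [0,0,-1.5,0,0,0]
    - [0,0,-1,0,0,0]
    - [0,0,0,0,0,0]
    - [0,0,0,0,0,0]

```text
clock: 54.0
position: [0.6184, -0.1753, 0.0774]
ee_rot: [-2.218, -2.223, 0.002]
force: [-1.5, 0.4, 2.3]
width: 0.004
```

Request:
move_arm:
  series:
    - [0,0,-0.3,0,0,0]
    - [0,0,-0.2,0,0,0]
    - [0,0,0,0,0,0]
    - [0,0,0,0,0,0]

```text
clock: 54.4
position: [0.6189, -0.1754, 0.0734]
ee_rot: [2.219, 2.224, -0.0]
force: [-3.0, 1.4, 6.8]
width: 0.003
```

Request:
move_arm:
  series:
    - [0,0,-0.2,0,0,0]
    - [0,0,0,0,0,0]
    - [0,0,0,0,0,0]

```text
clock: 54.7
position: [0.619, -0.1754, 0.0731]
ee_rot: [2.218, 2.224, 0.0]
force: [-8.1, 1.9, 22.4]
width: 0.005
```

It hit the hard stop at 22 N: fully pressed. I'll release, then do the bar key.

Request:
move_arm:
  series:
    - [0,0,1.2,0,0,0]
    - [0,0,2,0,0,0]
    - [0,2.3,0,0,0,0]
    - [0,2.3,0,0,0,0]
    - [0,0,0,0,0,0]
    - [0,0,0,0,0,0]
    - [0,0,0,0,0,0]

```text
clock: 55.4
position: [0.619, -0.1306, 0.1028]
ee_rot: [2.219, 2.223, -0.001]
force: [-0.3, 1.0, -0.6]
width: 0.006
```

Request:
move_arm:
  series:
    - [0,0,-1.5,0,0,0]
    - [0,0,-1,0,0,0]
    - [0,0,-0.3,0,0,0]
    - [0,0,-0.2,0,0,0]
    - [0,0,0,0,0,0]
    - [0,0,0,0,0,0]

```text
clock: 56.0
position: [0.6184, -0.1303, 0.0732]
ee_rot: [-2.219, -2.223, 0.002]
force: [-5.5, -1.6, 10.4]
width: 0.004
```

Request:
move_arm:
  series:
    - [0,0,-0.2,0,0,0]
    - [0,0,0,0,0,0]
    - [0,0,0,0,0,0]

```text
clock: 56.3
position: [0.6186, -0.1303, 0.0728]
ee_rot: [2.219, 2.223, -0.002]
force: [-9.6, -0.9, 25.4]
width: 0.002
```

Bar key fully down at 25 N. I'll release it, then do the round key.

Request:
move_arm:
  series:
    - [0,0,1.2,0,0,0]
    - [0,0,2,0,0,0]
    - [0,2.3,0,0,0,0]
    - [0,2.2,0,0,0,0]
    - [0,0,0,0,0,0]
    - [0,0,0,0,0,0]
    - [0,0,0,0,0,0]

```text
clock: 57.0
position: [0.6188, -0.0857, 0.1025]
ee_rot: [2.22, 2.223, -0.002]
force: [0.1, 0.1, 0.2]
width: 0.005
```

Request:
move_arm:
  series:
    - [0,0,-1.5,0,0,0]
    - [0,0,-1,0,0,0]
    - [0,0,-0.3,0,0,0]
    - [0,0,-0.2,0,0,0]
    - [0,0,0,0,0,0]
    - [0,0,0,0,0,0]

```text
clock: 57.6
position: [0.6184, -0.0853, 0.0731]
ee_rot: [-2.219, -2.223, 0.002]
force: [-3.4, -2.0, 8.4]
width: 0.005
```

Request:
move_arm:
  series:
    - [0,0,-0.2,0,0,0]
    - [0,0,0,0,0,0]
    - [0,0,0,0,0,0]

```text
clock: 57.9
position: [0.6185, -0.0853, 0.0727]
ee_rot: [2.219, 2.223, -0.002]
force: [-9.7, -1.1, 24.8]
width: 0.006
```

Request:
move_arm:
  series:
    - [0,0,1.2,0,0,0]
    - [0,0,3,0,0,0]
    - [0,0,4,0,0,0]
    - [-1,-1,4,0,0,0]
    - [-2,-2,4,0,0,-8]
    - [-2,-2,4,0,0,-8]
    - [-2,-2,3,0,0,-8]
    - [-2,-2,0,0,0,-8]

```text
clock: 58.7
position: [0.5301, -0.1754, 0.3074]
ee_rot: [2.746, 1.516, 0.009]
force: [0.2, -0.3, 0.4]
width: 0.003
```

Request:
move_arm:
  series:
    - [-2,-3,0,0,0,-8]
    - [-2,-3,0,0,0,-8]
    - [-2,-3,0,0,0,-8]
    - [-2,-3,0,0,0,-8]
    - [0,0,0,0,0,-8]
    - [0,0,0,0,0,-8]
    - [0,0,0,0,0,-8]
    - [0,0,0,0,0,0]

```text
clock: 59.5
position: [0.4488, -0.2943, 0.3026]
ee_rot: [-3.141, -0.055, 0.001]
force: [-0.3, -0.4, 0.0]
width: 0.004
```

Request:
move_arm:
  series:
    - [0,0,0,0,0,0]
    - [0,0,0,0,0,0]
    - [0,0,0,0,0,0]
    - [0,0,0,0,0,0]
    - [0,0,0,0,0,0]

```text
clock: 60.0
position: [0.449, -0.2944, 0.3029]
ee_rot: [3.141, 0.06, 0.0]
force: [0.0, 0.0, 0.5]
width: 0.002
```

Run:
```python
from st import *
c=snap("wrist","w23"); sc=snap("scene")
u,o=bar(c,(.619,-.0046),.089); [print(x) for x in o if 6<x[1][1]<25]
for n in ("cell_a","shut_clamp_1_pivot","open_clamp_1_pivot"):
    for q in outline_of("wrist",n)[:5]:
        v=cen(q["mask"]); print(n,round(q["p"],2),v.round(1),at_z(c,v,.01))
big=np.zeros((600,640,3),np.uint8); big[:300]=c["img"][:300]; cr=cv2.resize(sc["img"][150:335,190:490],None,fx=2,fy=2)[:300]
big[300:,:600]=cr[60:360] if cr.shape[0]>=360 else cr
cv2.imwrite("pics/final.png",big[:,:,::-1])
```

```text
[ 0.449  -0.2944  0.3029] yaw 2.18 tilt 0.0 w 0.002 [ 0.4174 -1.0301] 60.0
cell_a 0.59 [222.  116.7] [ 0.4992 -0.1726  0.01  ]
cell_a 0.34 [35.1  3.4] [0.6132 0.0282 0.01  ]
shut_clamp_1_pivot 0.59 [430.  129.6] [ 0.4933 -0.4201  0.01  ]
open_clamp_1_pivot 0.97 [367.5  25.6] [ 0.6043 -0.3378  0.01  ]
```

View pics/final.png

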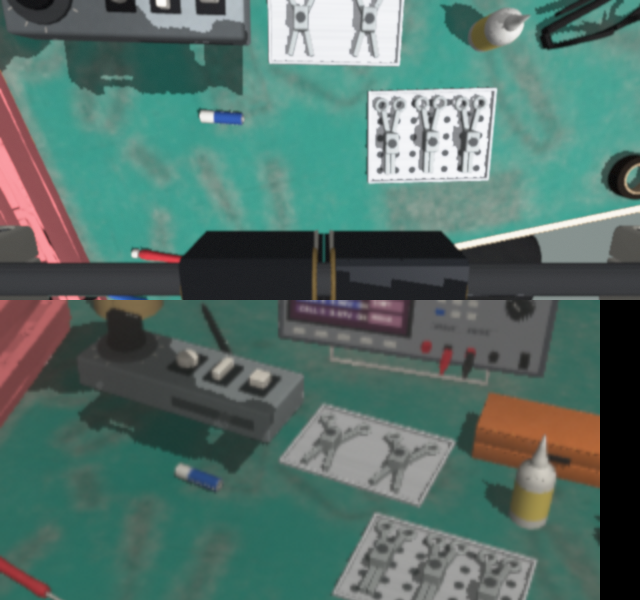

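The final picture shows three shut clamps flat in the perforated tray at (390,142), (431,142) and (473,142). Two open clamps are flat in the plain tray at (300,18) and (370,18), nothing overlaps, and the battery is unmoved at (222,117). Handing in.

```bash
python3 -c "
from cell import workorder; print(workorder.sign_off())"
```

```text
the job is handed in; nothing more can be done
None
```

The job is done and handed in at about 60 s on the robot's clock, well under the 210 s limit.

- **Clamps:** Three shut clamps were present. They lie flat side by side in the perforated tray, and the two open ones lie flat in the plain tray, none on another. One open clamp had been knocked about 5 cm aside before I reached it, so I found it again and placed it.
- **Dial:** I turned it clockwise 180° and then 90°, nine clicks in all, and let go. The pointer read −89.9° afterwards, against −90° wanted.
- **Keys:** I pressed square, then bar, then round, each to its hard stop (22 to 25 N measured) and released before the next.

**Last checks:** The final picture shows all five clamps in place. The battery measures (0.499, -0.173), the same as at the start.

**Checks that failed or disagreed:**
- The first two-view estimate of the clamp block tops gave 10 to 12 mm instead of 20 mm, because the arm was still settling. I aligned each grasp from close views instead and took the 20 mm block height from the text; I did not re-measure it.
- Early key and crate readings also differed by 1 to 2 cm between views, and I re-measured them closer up before acting.
- I did not measure the dial again after pressing the keys, because it was only partly in the final picture. The arm did not touch it after the −89.9° reading.

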